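Deburr the sawn splint bar and box the splint set

ROBOT

A 7-joint arm with a two-finger parallel gripper is mounted at the origin on a cart in front of the work surface, level with it; the furniture and walls round the work are solid. World frame = base frame: x ahead of the robot, y to its left, z up, the work surface at z = 0. Lengths are in mm, angles in rad, forces in N, time in s.
With the tool pointing down it reaches from about 425 to 875 mm from the base axis. Payload 9.9 kg.
Tool frame: the origin (TCP) lies at the very end of the fingers, on their centre line; the grasp point (between the pads) lies 19 mm behind it; x points along the fingers, y is the direction in which the jaws open and shut, and the axes are right-handed (so a half turn about x gives the same grasp; the last joint's range is limited). The gripper opens to 85 mm and grips with 20 to 120 N. Pads are 22 mm wide; open, the fingers measure 114 mm over their backs; the gripper's body (76 mm by 85 mm) begins 54 mm behind the grasp point. The pads swing forward as they close: fully open they stand 13 mm farther back than shut.
Start: joints at [1.097, 0.576, 0.025, 1.437, -0.015, 1.129, -0.057], TCP at [256.507, -624.366, 231.289] pointing down, gripper open.
Joint ranges: [-2.76, 2.76], [-0.34, 2.15], [-1.52, 1.57], [0.19, 2.46], [-1.09, 4.23], [0.17, 1.99], [-2.82, 2.82]. Speed limits (rad/s): [2.22, 2.22, 3.01, 3.01, 3.14, 3.14, 3.14].

INTERFACE

Orientations are given as a unit quaternion [x, y, z, w].
In Python, from plant import r, imaging, finish_job gives the robot as it stands.
- The arm moves only by the shell command python3 -m creep 'ROWS' [FORCE]. ROWS is JSON, a list that holds one entry, the list of rows, each a list of 7 numbers: the shift along the tool's x, y, z in cm, then the turn, a rotation vector about the tool's x, y, z in rad, then the finger opening in cm, from 0 to 8.54. In form: [[[tx, ty, tz, wx, wy, wz, claw], ...]]. A call has 1 to 20 rows; each row shifts and turns the commanded pose from where the row before left it, along the tool's axes as they then stand; what a row does not reach is not made up. A row lasts 1/10 s, in which the tool goes at most 50 mm and 8.59 degrees, less where a joint would pass 70% of its speed; a pose out of reach is approached as far as the arm can. A call with a gripper value outside its range is refused whole. The fingers move at their own pace and stop on an object; FORCE is the grip in N (left out, the last holds). Time passes only in rows, so rows that do not move let the fingers close. It gives the time, the measured TCP pose, the force and the opening at its end, in the units of the state.
- r.read_state(): the state, without advancing time (a new reading comes with each control period).
- imaging.camera(name): name is "side" or "top"; returns a dict with "img" (480x640x3 uint8, red, green, blue), "intrinsics" (3x3 intrinsics, pixels), "origin" and "rotation" of the camera in the world. Camera axes: x right, y down, z forward; pixel columns grow to the right and rows downward; lengths in mm; the calibration is good to about 2 mm. A picture is of the moment at which its call begins. There is no depth.
- finish_job(): hands the job in, once; it reports no verdict.
Trained networks look in a picture, given as the dict that the camera call returned (one of the last four; its "shot" number tells which), for a name from the list of things; names that differ only in an ending like _2 or _b are one class to them, and where a whole thing is asked for, a point or a joint stands for the part that bears it (a point fixed in the world has none). Each returns a list of dicts, best first, with "score" (0 to 1); they miss things now and then, are a little off and sometimes report something else, mostly with a low value. They report only what shows in the picture. A call takes as long as a camera call.
- imaging.spot_in(picture, thing): "box" ([left, top, width, height] as shares, 0 to 1, of the picture: columns of its width, rows of its height, round what is visible of it).
- imaging.masks_of(picture, thing): "pixels" (480x640 bool, what is visible of it) and "box" ([left, top, width, height] as shares, 0 to 1, of the picture: columns of its width, rows of its height, round what is visible of it).
- imaging.place_of(picture, thing): "xy" ([column, row] as shares, 0 to 1, of the picture: columns of its width, rows of its height: a listed point, or the origin of a listed thing).
The state is a dict: "t": time; "q": joint angles; "qd": joint speeds; "effort": joint torques, N m; "position": TCP position; "tool_rot": TCP orientation; "contact_force": force on the tool from outside, world axes, zero at the start; "wrist_torque": the same for the moment, N m; "gripper_width": opening from 0.0 (shut) to 1.0 (fully open).
Only numpy, scipy, OpenCV 4.12 (cv2) and the standard library are available. Lean on these libraries where they do the work, as an engineer would, in place of code of your own. Each camera call takes 0.05 s, during which the arm holds its last target.

TASK

Take the burr off the freshly sawn splint bar and box the set: lay that bar on the filing board, burr up, with its round nose square against the fence and let go, then push the file level over the burred end in three full forward strokes, each from the toe of the blade to near the handle, lifting it well clear of the bar for each return so that the bar is never dragged off the fence. Put the file back on its rest and lay every splint bar flat in the carton. Then close the carton: fold down the two short end flaps first, after that the two long side flaps, all flat, and knock over none of the bottles standing about.

Things in the scene. Friction and masses are not known exactly. Their poses are not given: they have to be found in the camera images.
- sawn_bar: freshly sawn metal splint bar, 110 x 22 x 8 mm, 60 g: half-round nose at its +x end; the -x end is cut square with a ragged burr, 3 mm high and 3 mm thick, turned up along its top edge (top 11 mm above the underside, outer face at x = -55 mm). Four dark strap holes. Origin: centre of the underside, mid-length; z up. Lies on the blue 6 mm mat at first.
- bar_nose (a point): tip of the sawn bar's round nose, at half its thickness (x = +55 mm, z = +4 mm in the bar's frame).
- bar_a: finished splint bar, metal, 110 x 22 x 8 mm, both ends half-round, five dark strap holes on top. Origin: centre of the underside; x along the bar. Lies on the blue 6 mm mat at first. May be absent (1 to 3 of the three are there).
- bar_b: finished splint bar, metal, 110 x 22 x 8 mm, both ends half-round, five dark strap holes on top. Origin: centre of the underside; x along the bar. Lies on the blue 6 mm mat at first. May be absent (1 to 3 of the three are there).
- bar_c: finished splint bar, metal, 110 x 22 x 8 mm, both ends half-round, five dark strap holes on top. Origin: centre of the underside; x along the bar. Lies on the blue 6 mm mat at first. May be absent (1 to 3 of the three are there).
- board: filing board (bench hook), fixed, plywood 160 (x) x 130 (y) mm, top 28 mm above the desk. A 6 mm high fence (lower than a bar) runs along its far side, its face at x = +55 mm, so a bar against it ends at x = -55 mm. Origin: centre of the underside; x points away from the robot to the fence (filing direction). Smooth: a bar slides easily on it, and the file's teeth drag a bar along.
- file: flat file, 160 g: wooden handle 85 x 22 x 20 mm (x -65 to +20 mm), blade 130 x 22 x 5 mm (x +32 to +162 mm). Origin: on its axis in the front of the handle, near the balance point: grip it here (22 mm across y). x points along the blade to the toe. Blade underside 2.5 mm, handle underside 10 mm below the axis. Lies on its rest at the start.
- file_toe (a point): middle of the lower edge of the blade's front end (x = +162 mm, z = -2.5 mm in the file's frame).
- file_rest: wooden file rest, fixed: strip 190 x 36 x 6 mm with two notched saddles, 14 mm long: the rear one (x = -85 mm) holds the handle, the front one (x = +80 mm) the blade; notches 30 mm wide between cheeks 10 mm high. Origin: centre of the underside. The file lies in it along the rest's x, file origin at x = -35 mm, y = 0, 42 mm above the desk.
- carton: open cardboard carton, fixed, outside 136 (x) x 156 (y) mm, inside 130 x 150 mm, walls 3 mm, a corrugated pad on the bottom: inner floor 13 mm above the desk, rim 45 mm high. Origin: centre of the underside; the bars lie along x in it, side by side or on one another.
- flap_left (a joint): short end flap of the carton, 45 mm long from hinge to free edge and 128 mm wide, hinged on the rim at carton y = +78 mm, height 45 mm above the desk. 3 mm cardboard. Value in rad: 0 = folded down flat over the box, 1.57 = upright, up to 2.4 = leaning outward; 1.75 to 2.1 at the start. The crease stays wherever it is left and yields to about 1 N.
- flap_right (a joint): short end flap of the carton, 45 mm long from hinge to free edge and 128 mm wide, hinged on the rim at carton y = -78 mm, height 45 mm above the desk. 3 mm cardboard. Value in rad: 0 = folded down flat over the box, 1.57 = upright, up to 2.4 = leaning outward; 1.75 to 2.1 at the start. The crease stays wherever it is left and yields to about 1 N.
- flap_near (a joint): long side flap of the carton, 67 mm long from hinge to free edge and 154 mm wide, hinged on the rim at carton x = -68 mm, height 48 mm above the desk. 3 mm cardboard. Value in rad: 0 = folded down flat over the box, 1.57 = upright, up to 2.4 = leaning outward; 1.75 to 2.1 at the start. The crease stays wherever it is left and yields to about 1 N.
- flap_far (a joint): long side flap of the carton, 67 mm long from hinge to free edge and 154 mm wide, hinged on the rim at carton x = +68 mm, height 48 mm above the desk. 3 mm cardboard. Value in rad: 0 = folded down flat over the box, 1.57 = upright, up to 2.4 = leaning outward; 1.75 to 2.1 at the start. The crease stays wherever it is left and yields to about 1 N.
- brown_bottle: bystander: brown glass bottle, 46 mm across, 94 mm tall, standing loose. Origin: centre of the underside.
- dropper: bystander: white dropper bottle, 37 mm across, 106 mm tall, standing loose. Origin: centre of the underside.

How it is judged (in metres and radians):
On the way, in this order (a step that is already met when the one before it is completed fails the run):
1. the sawn bar lies on the filing board, burr up, its round nose against the fence and square to it, let go (x of bar_nose in the frame of board between 0.046 and 0.062 m and y of bar_nose in the frame of board between -0.05 and 0.05 m and z of bar_nose in the frame of board between 0.026 and 0.04 m and angle between the x axis of sawn_bar and the x axis of board, either way round below 0.17 rad and angle between sawn_bar's own z axis and vertical below 0.3 rad and contact force between the fingers and sawn_bar below 0.1 N), for 0.3 s.
2. first stroke begins: the toe of the blade bears on the burr (x of bar_nose in the frame of board between 0.046 and 0.062 m and y of bar_nose in the frame of board between -0.05 and 0.05 m and z of bar_nose in the frame of board between 0.026 and 0.04 m and angle between the x axis of sawn_bar and the x axis of board, either way round below 0.17 rad and angle between sawn_bar's own z axis and vertical below 0.3 rad and contact force between file and sawn_bar above 0.4 N and angle between the x axis of file and the x axis of board, either way round below 0.3 rad and y of file_toe in the frame of sawn_bar between -0.025 and 0.025 m and x of file_toe in the frame of sawn_bar between -0.052 and -0.01 m), for 0.05 s.
3. first stroke ends: file pushed forward until the rear part of the blade bears on the burr (x of bar_nose in the frame of board between 0.046 and 0.062 m and y of bar_nose in the frame of board between -0.05 and 0.05 m and z of bar_nose in the frame of board between 0.026 and 0.04 m and angle between the x axis of sawn_bar and the x axis of board, either way round below 0.17 rad and angle between sawn_bar's own z axis and vertical below 0.3 rad and contact force between file and sawn_bar above 0.4 N and angle between the x axis of file and the x axis of board, either way round below 0.3 rad and y of file_toe in the frame of sawn_bar between -0.025 and 0.025 m and x of file_toe in the frame of sawn_bar above 0.022 m), for 0.05 s.
4. file lifted clear of the burr and brought back for the second stroke, bar still against the fence (x of bar_nose in the frame of board between 0.046 and 0.062 m and y of bar_nose in the frame of board between -0.05 and 0.05 m and z of bar_nose in the frame of board between 0.026 and 0.04 m and angle between the x axis of sawn_bar and the x axis of board, either way round below 0.17 rad and angle between sawn_bar's own z axis and vertical below 0.3 rad and z of file_toe in the frame of sawn_bar above 0.019 m and x of file_toe in the frame of sawn_bar below -0.01 m and contact force between file and sawn_bar below 0.1 N), for 0.1 s.
5. second stroke begins: the toe of the blade bears on the burr (all of step 2), for 0.05 s.
6. second stroke ends: file pushed forward until the rear part of the blade bears on the burr (all of step 3), for 0.05 s.
7. file lifted clear of the burr and brought back for the third stroke, bar still against the fence (all of step 4), for 0.1 s.
8. third stroke begins: the toe of the blade bears on the burr (all of step 5), for 0.05 s.
9. third stroke ends: file pushed forward until the rear part of the blade bears on the burr (all of step 6), for 0.05 s.
10. all bars lie in the carton and both short end flaps are folded down while the long side flaps are still open (x of sawn_bar in the frame of carton between -0.055 and 0.055 m and y of sawn_bar in the frame of carton between -0.072 and 0.072 m and z of sawn_bar in the frame of carton between 0.006 and 0.037 m and angle between sawn_bar's own x axis and vertical between 1.25 and 1.89 rad and x of bar_a in the frame of carton between -0.055 and 0.055 m and y of bar_a in the frame of carton between -0.072 and 0.072 m and z of bar_a in the frame of carton between 0.006 and 0.037 m and angle between bar_a's own x axis and vertical between 1.25 and 1.89 rad and x of bar_b in the frame of carton between -0.055 and 0.055 m and y of bar_b in the frame of carton between -0.072 and 0.072 m and z of bar_b in the frame of carton between 0.006 and 0.037 m and angle between bar_b's own x axis and vertical between 1.25 and 1.89 rad and x of bar_c in the frame of carton between -0.055 and 0.055 m and y of bar_c in the frame of carton between -0.072 and 0.072 m and z of bar_c in the frame of carton between 0.006 and 0.037 m and angle between bar_c's own x axis and vertical between 1.25 and 1.89 rad and value of joint each of flap_left, flap_right below 0.15 rad and value of joint each of flap_near, flap_far above 0.8 rad), for 0.2 s.
At the end, for the whole second after the job is handed in: every splint bar present lies down inside the carton (its length within 18 degrees of level, below the rim), all four flaps are folded down to within 0.15 rad of flat, and the file lies in both saddles of its rest (within 8 mm sideways, about 24 mm lengthways, 0.12 rad), everything at rest (x of sawn_bar in the frame of carton between -0.055 and 0.055 m and y of sawn_bar in the frame of carton between -0.072 and 0.072 m and z of sawn_bar in the frame of carton between 0.006 and 0.037 m and angle between sawn_bar's own x axis and vertical between 1.25 and 1.89 rad and x of bar_a in the frame of carton between -0.055 and 0.055 m and y of bar_a in the frame of carton between -0.072 and 0.072 m and z of bar_a in the frame of carton between 0.006 and 0.037 m and angle between bar_a's own x axis and vertical between 1.25 and 1.89 rad and x of bar_b in the frame of carton between -0.055 and 0.055 m and y of bar_b in the frame of carton between -0.072 and 0.072 m and z of bar_b in the frame of carton between 0.006 and 0.037 m and angle between bar_b's own x axis and vertical between 1.25 and 1.89 rad and x of bar_c in the frame of carton between -0.055 and 0.055 m and y of bar_c in the frame of carton between -0.072 and 0.072 m and z of bar_c in the frame of carton between 0.006 and 0.037 m and angle between bar_c's own x axis and vertical between 1.25 and 1.89 rad and value of joint each of flap_left, flap_right, flap_near, flap_far below 0.15 rad and x of file in the frame of file_rest between -0.06 and -0.012 m and y of file in the frame of file_rest between -0.008 and 0.008 m and z of file in the frame of file_rest between 0.037 and 0.047 m and angle between the x axis of file and the x axis of file_rest, either way round below 0.12 rad and linear speed of each of file, sawn_bar, bar_a, bar_b, bar_c below 0.03 m/s); the robot touches nothing.
It fails at once if the file bears on the sawn bar while that bar's nose is more than 15 mm off the fence (dragged back, or filed loose) (contact force between file and sawn_bar above 0.4 N and (x of bar_nose in the frame of board below 0.04 m or x of bar_nose in the frame of board above 0.07 m)).
It fails at once if a bystander bottle is knocked over (angle between any of brown_bottle, dropper's own z axis and vertical above 0.6 rad).
Of bar_a, bar_b, bar_c only 1 to 3 are there at a start; the rules pass over those that are not, and their reading is None.
At some moment in a run one of bar_a, bar_b, bar_c may be knocked a few centimetres aside while the robot is not near it.
It also fails if it takes over 210 s, if anything falls off the work surface, if the arm or the gripper's body presses on something with over 40 N, if the wrist force passes 120 N, or if a joint passes its speed limit or range.

## Working session

There is one attempt and no reset: what is moved stays moved. The work goes in short steps, Python scripts to look and compute and a shell command to move; the robot and the scene stay as the last step left them, time stands still between calls to the robot, and variables do not carry over. Pictures are saved under pics/ and viewed, and the job is handed in when it is done.

```bash
ls; mkdir -p pics; cat > h.py <<'E'
import numpy as np,cv2
from scipy.spatial.transform import Rotation as R
from plant import r, imaging, finish_job
def snap(name,fn=None):
    p=imaging.camera(name)
    if fn: cv2.imwrite('pics/'+fn+'.png',p['img'][:,:,::-1])
    return p
def px2w(p,u,v,z):
    K=np.array(p['intrinsics']);Rm=np.array(p['rotation']);o=np.array(p['origin'])
    d=Rm@np.linalg.inv(K)@np.array([u,v,1.]); t=(z-o[2])/d[2]; return o+t*d
def w2px(p,X):
    K=np.array(p['intrinsics']);Rm=np.array(p['rotation']);o=np.array(p['origin'])
    c=K@(Rm.T@(np.array(X)-o)); return c[:2]/c[2]
def st():
    s=r.read_state(); print('t',s['t'],'pos',np.round(s['position'],1),'rot',np.round(R.from_quat(s['tool_rot']).as_matrix(),3).tolist(),'F',np.round(s['contact_force'],1),'g',s['gripper_width']); return s
E
python3 - <<'E'
from h import *
s=st()
for n in('top','side'):
    p=snap(n,n+'0'); print(n,p['intrinsics'],p['origin'],p['rotation'])
    for th in ['sawn_bar','bar_nose','bar_a','board','file','file_toe','file_rest','carton','flap_left','brown_bottle','dropper']:
        print(th,[(np.round(np.array(d['xy'])*[640,480],1).tolist(),round(d['score'],2)) for d in imaging.place_of(p,th)][:5])
E
```

```text
pics
t 0.0 pos [ 256.4 -623.9  230.5] rot [[-0.001, 0.38, -0.925], [0.001, -0.925, -0.38], [-1.0, -0.002, 0.0]] F [-0.3  0.  -0.6] g 0.9989565959116781
top [[624.00683049   0.         326.18315147]
 [  0.         624.00683049 240.60270513]
 [  0.           0.           1.        ]] [ 403.94294823   -5.9201306  1496.0923459 ] [-0.7012962   0.71003409 -0.04026958  0.04912829]
sawn_bar [([181.1, 239.4], 0.68)]
bar_nose [([187.6, 217.9], 0.82)]
bar_a [([217.8, 287.0], 0.88), ([174.1, 298.4], 0.76), ([224.4, 235.7], 0.57), ([334.9, 230.5], 0.33)]
board [([333.7, 227.6], 0.81)]
file [([275.2, 290.3], 0.71)]
file_toe [([272.9, 228.2], 0.69)]
file_rest [([280.0, 285.5], 0.83)]
carton []Traceback (most recent call last):
  File "<stdin>", line 6, in <module>
ValueError: it knows: bar, bar_nose, board, brown_bottle, carton, dropper, file, file_rest, file_toe, sawn_bar
```

```bash
sed -i "s/Rm=np.array(p\['rotation'\])/Rm=R.from_quat(p['rotation']).as_matrix()/" h.py
python3 - <<'E'
from h import *
Z={'sawn_bar':10,'bar_nose':10,'bar_a':14,'board':28,'file':45,'file_toe':40,'file_rest':6,'carton':13,'brown_bottle':0,'dropper':0}
for n in('top','side'):
    p=snap(n,n+'0'); 
    if n=='side': print(p['intrinsics'],p['origin'],p['rotation'])
    for th in Z:
        print(th,[(np.round(np.array(d['xy'])*[640,480],1).tolist(),np.round(px2w(p,*(np.array(d['xy'])*[640,480]),Z[th])).tolist()[:2],round(d['score'],2)) for d in imaging.place_of(p,th)][:5])
E
```

```text
sawn_bar [([184.9, 239.6], [600.0, 352.0], 0.89), ([190.2, 219.3], [649.0, 340.0], 0.57), ([276.3, 225.6], [631.0, 132.0], 0.18)]
bar_nose [([191.7, 220.6], [646.0, 336.0], 0.86)]
bar_a [([171.9, 294.9], [467.0, 380.0], 0.95), ([223.5, 239.6], [598.0, 258.0], 0.89), ([218.7, 289.6], [479.0, 268.0], 0.87)]
board [([336.3, 228.1], [620.0, -13.0], 0.83)]
file [([274.6, 290.8], [473.0, 132.0], 0.94)]
file_toe [([274.6, 228.5], [620.0, 133.0], 0.73)]
file_rest [([280.0, 285.2], [488.0, 123.0], 0.7)]
carton [([444.6, 269.6], [519.0, -269.0], 0.85)]
brown_bottle [([260.8, 201.4], [693.0, 170.0], 0.58)]
dropper [([298.7, 180.2], [744.0, 77.0], 0.53)]
[[487.60658334   0.         324.61137204]
 [  0.         487.60658334 236.2214706 ]
 [  0.           0.           1.        ]] [ 435.02852465 -875.13689754  592.62510658] [ 0.86080298 -0.0873682   0.04198792 -0.4996219 ]
sawn_bar [([301.1, 198.9], [598.0, 343.0], 0.47), ([348.1, 228.3], [686.0, 150.0], 0.39)]
bar_nose [([319.6, 201.2], [646.0, 317.0], 0.69)]
bar_a [([315.0, 361.4], [525.0, -287.0], 0.68), ([254.2, 202.0], [469.0, 344.0], 0.57), ([308.1, 214.2], [601.0, 239.0], 0.55)]
board [([336.6, 270.7], [613.0, -53.0], 0.67)]
file [([256.0, 228.4], [462.0, 135.0], 0.68), ([306.2, 211.4], [590.0, 196.0], 0.17)]
file_toe [([324.3, 225.9], [621.0, 121.0], 0.8)]
file_rest [([269.1, 246.6], [487.0, 111.0], 0.75)]
carton [([315.3, 364.5], [525.0, -293.0], 0.88)]
brown_bottle [([352.2, 226.7], [703.0, 174.0], 0.85), ([379.9, 243.7], [746.0, 78.0], 0.72)]
dropper [([376.1, 244.0], [737.0, 78.0], 0.73)]
```

View pics/top0.png

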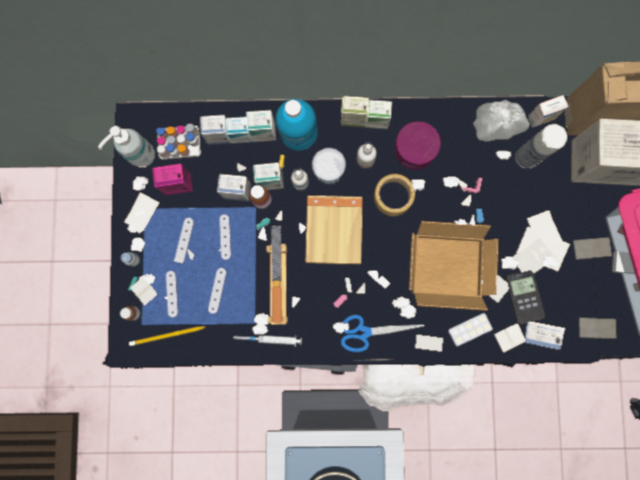

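View pics/side0.png

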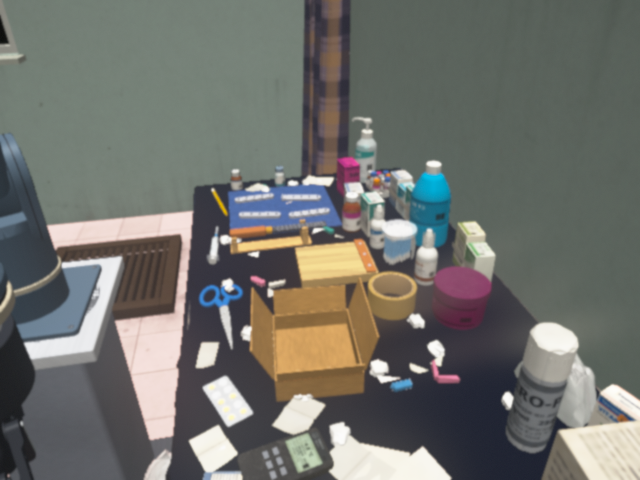

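```bash
python3 - <<'E'
from h import *
a=cv2.imread('pics/top0.png')
cv2.imwrite('pics/c1.png',cv2.resize(a[160:340,120:320],None,fx=4,fy=4,interpolation=cv2.INTER_CUBIC)[:600*2][:720])
b=cv2.resize(a[190:340,130:310],(720,600),interpolation=cv2.INTER_CUBIC);cv2.imwrite('pics/c1.png',b)
b=cv2.resize(a[170:320,320:520],(800,600),interpolation=cv2.INTER_CUBIC);cv2.imwrite('pics/c2.png',b)
a=cv2.imread('pics/side0.png')
b=cv2.resize(a[150:400,200:500],(720,600),interpolation=cv2.INTER_CUBIC);cv2.imwrite('pics/c3.png',b)
E
```

```text
(no output)
```

View pics/c1.png

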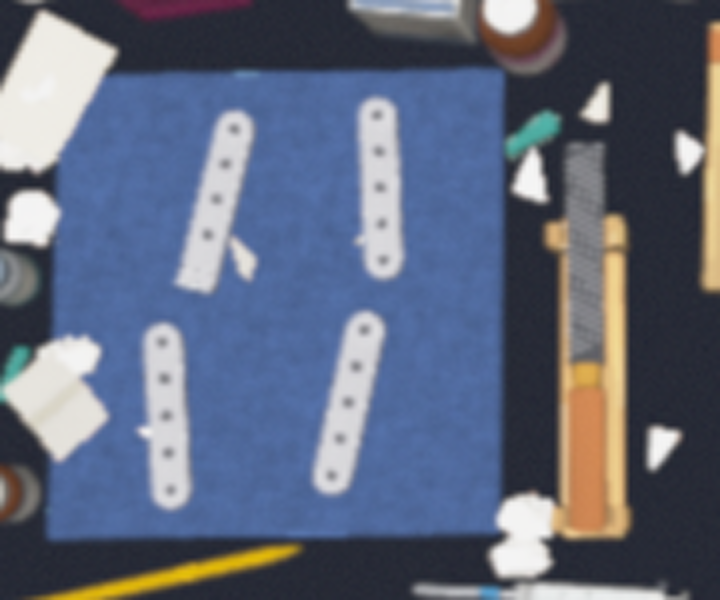

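View pics/c2.png

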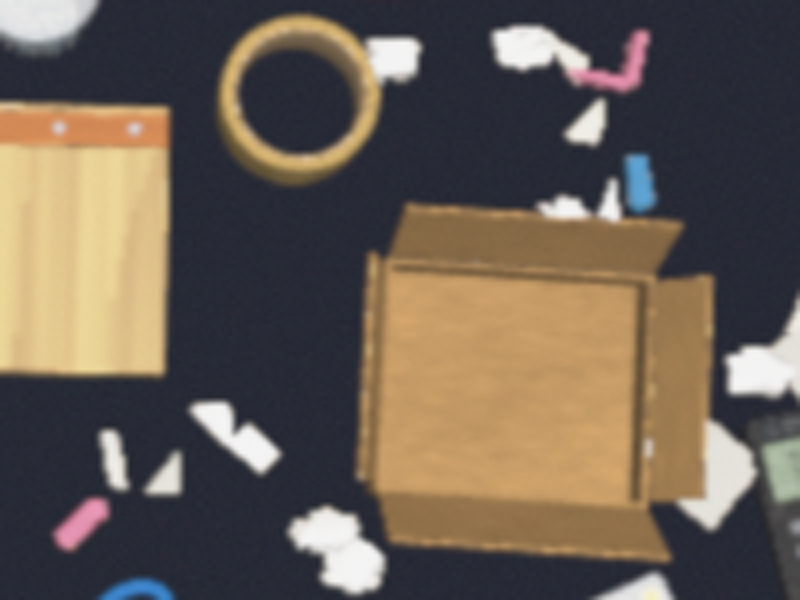

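View pics/c3.png

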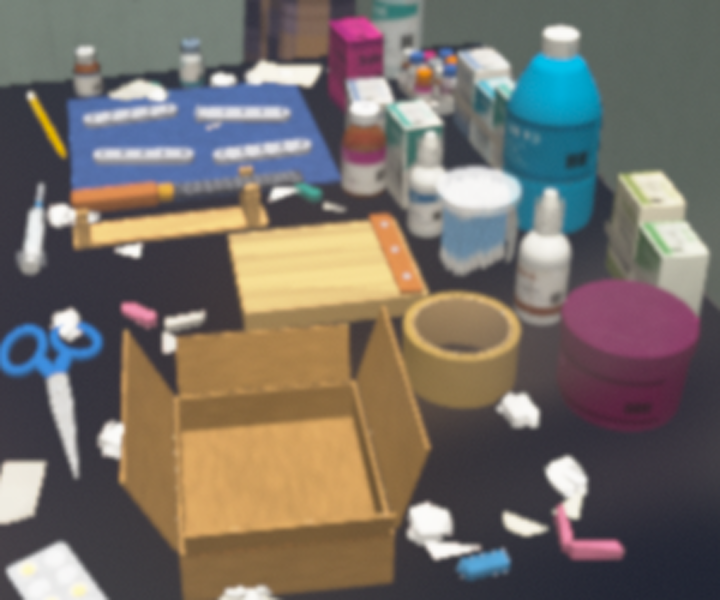

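```bash
cat >> h.py <<'E'
def rect(p,mask,z,keep_largest=True):
    m=mask.astype(np.uint8)
    n,l,s,c=cv2.connectedComponentsWithStats(m)
    k=1+np.argmax(s[1:,4]); ys,xs=np.nonzero(l==k)
    W=np.array([px2w(p,u,v,z)[:2] for u,v in zip(xs,ys)],np.float32)
    (c,sz,a)=cv2.minAreaRect(W); mean=W.mean(0)
    if sz[0]<sz[1]: sz=sz[::-1]; a+=90
    a=(a+90)%180-90
    return np.round(c,1),np.round(sz,1),round(float(a),1),np.round(mean,1),len(xs)
E
python3 - <<'E'
from h import *
Z={'sawn_bar':14,'bar_a':14,'board':28,'file':46,'file_rest':6,'carton':45,'brown_bottle':90,'dropper':100}
p=snap('top')
for th in Z:
    for d in imaging.masks_of(p,th)[:5]: print(th,round(d['score'],2),np.round(np.array(d['box'])*[640,480,640,480],1),*rect(p,d['pixels'],Z[th]))
# hand corners
q=lambda u,v,s,o,z:np.round(px2w(p,u/s+o[0],v/s+o[1],z)[:2],1)
print('sawn nose/end',q(236,110,4,(130,190),14),q(195,283,4,(130,190),14))
print('board farR,nearR',q(170,107,4,(320,170),34),q(165,377,4,(320,170),28),'fence face R',q(169,148,4,(320,170),34))
print('carton inner NE?',q(388,262,4,(320,170),45),q(645,283,4,(320,170),45),'near',q(378,493,4,(320,170),45),q(643,505,4,(320,170),45))
E
```

```text
sawn_bar 0.91 [174.2 216.6  20.2  47.1] [598.9 352.5] [108.1  22.9] -12.7 [597.8 352.8] 406
bar_a 0.9 [167.1 271.3   8.3  48. ] [472.2 378.9] [110.2  25.9] 4.6 [472.6 379.8] 458
bar_a 0.75 [217.9 217.3  15.8  43.2] [603.5 254.6] [105.3  22.3] 5.3 [602.5 254.4] 377
bar_a 0.59 [206.1 268.5  20.   42.3] [478.6 271. ] [104.7  23.3] -11.8 [477.7 271.6] 404
bar_a 0.42 [175.4 219.   15.9  40.9] [599.6 352.3] [106.7  23.5] -11.3 [600.2 352.4] 389
board 0.7 [305.  193.6  57.3  70.4] [617.8  -6.3] [161.2 130.7] -1.1 [617.6  -7.5] 3660
file 0.96 [272.9 222.3   8.2 103.5] [512.7 127.9] [224.   25.4] -1.2 [512.8 128.4] 894
file_rest 0.66 [268.5 246.7  22.6  78.8] [492.4 113.7] [188.7  14.2] -0.1 [493.8 114.8] 354
file_rest 0.33 [410.2 239.    6.2  52.1] [ 537.1 -195.6] [120.5  10.2] -4.2 [ 538.  -195.4] 185
carton 0.96 [409.  227.3  92.3  82.9] [ 528.2 -284.4] [202.3 201. ] 85.4 [ 526.8 -283.2] 6855
brown_bottle 0.71 [248.7 186.3  20.3  22. ] [689.3 161.5] [54. 46.] -0.0 [688.1 161.6] 391
dropper 0.75 [291.6 169.   17.   20.9] [725.3  68.9] [48.6 34.4] 21.1 [724.9  68.9] 266
sawn nose/end [653.1 342. ] [548.7 364.8]
board farR,nearR [694.2 -76.3] [533.5 -70.6] fence face R [669.4 -75.3]
carton inner NE? [ 597.9 -201.6] [ 583.5 -351.1] near [ 463.1 -191.8] [ 454.3 -344.4]
```

```bash
cat >> h.py <<'E'
def Rt(psi): # deg, tool down, z_tool=-(c,s)
    c,s=np.cos(np.radians(psi)),np.sin(np.radians(psi))
    x=np.array([0,0,-1.]);z=np.array([-c,-s,0]);y=np.cross(z,x); return np.stack([x,y,z],1)
def go(x,y,z,psi):
    s=r.read_state(); M=R.from_quat(s['tool_rot']).as_matrix(); T=Rt(psi)
    w=R.from_matrix(M.T@T).as_rotvec(); d=T.T@(np.array([x,y,z])-s['position'])/10
    print('turn',np.round(w,3),'then shift cm',np.round(d,2),'| from',np.round(s['position'],1),'F',np.round(s['contact_force'],1),'g',round(s['gripper_width']*8.54,2),'t',round(s['t'],2))
E
python3 -c "
from h import *
go(600,352.3,230,-12.5)"
```

```text
turn [0.608 0.    0.   ] then shift cm [   0.13 -102.79  -12.4 ] | from [ 256.5 -624.4  231.3] F [-1.   0.8  0. ] g 8.54 t 2.0
```

```bash
python3 -m creep '[[[0,0,0,0.1216,0,0,4],[0,0,0,0.1216,0,0,4],[0,0,0,0.1216,0,0,4],[0,0,0,0.1216,0,0,4],[0,0,0,0.1216,0,0,4],[0,-3.4,-0.41,0,0,0,4],[0,-3.4,-0.41,0,0,0,4],[0,-3.4,-0.41,0,0,0,4],[0,-3.4,-0.41,0,0,0,4],[0,-3.4,-0.41,0,0,0,4],[0,-3.4,-0.41,0,0,0,4],[0,-3.4,-0.41,0,0,0,4],[0,-3.4,-0.41,0,0,0,4],[0,-3.4,-0.41,0,0,0,4],[0,-3.4,-0.41,0,0,0,4],[0,-3.4,-0.41,0,0,0,4],[0,-3.4,-0.41,0,0,0,4],[0,-3.4,-0.41,0,0,0,4],[0,-3.4,-0.41,0,0,0,4],[0,-3.4,-0.41,0,0,0,4]]]' 60; python3 -c "
from h import *
go(600,352.3,150,-12.5)"
```

```text
t: 4.0
position: [427.4, -138.5, 231.6]
tool_rot: [0.703, -0.077, -0.703, -0.077]
contact_force: [-0.2, -0.7, 0.1]
gripper_width: 0.468
turn [-0.    -0.001  0.   ] then shift cm [  8.16 -51.65  -6.23] | from [ 427.4 -138.5  231.6] F [-0.2 -0.7  0.1] g 4.0 t 4.0
```

Works exactly; continue.

```bash
python3 -m creep '[[[0,-3.7,-0.445,0,0,0,3],[0,-3.7,-0.445,0,0,0,3],[0,-3.7,-0.445,0,0,0,3],[0,-3.7,-0.445,0,0,0,3],[0,-3.7,-0.445,0,0,0,3],[0,-3.7,-0.445,0,0,0,3],[0,-3.7,-0.445,0,0,0,3],[0,-3.7,-0.445,0,0,0,3],[0,-3.7,-0.445,0,0,0,3],[1.6,-3.7,-0.445,0,0,0,3],[1.6,-3.7,-0.445,0,0,0,3],[1.6,-3.7,-0.445,0,0,0,3],[1.6,-3.7,-0.445,0,0,0,3],[1.6,-3.55,-0.445,0,0,0,3],[0,0,0,0,0,0,3],[0,0,0,0,0,0,3]]]'; python3 - <<'E'
from h import *
go(600,352.3,20,-12.5)
p=snap('top','t1');q=snap('side','s1')
a=p['img'][160:310,120:320,::-1];cv2.imwrite('pics/t1c.png',cv2.resize(a,(800,600),interpolation=cv2.INTER_CUBIC))
a=q['img'][80:320,180:500,::-1];cv2.imwrite('pics/s1c.png',cv2.resize(a,(800,600),interpolation=cv2.INTER_CUBIC))
for z in (24,): print(w2px(p,r.read_state()['position']))
E
```

```text
t: 5.6
position: [599.1, 351.6, 150.2]
tool_rot: [-0.703, 0.077, 0.703, 0.076]
contact_force: [0.4, -1.0, -0.2]
gripper_width: 0.351
turn [ 0.001  0.001 -0.001] then shift cm [13.02 -0.08 -0.07] | from [599.1 351.6 150.2] F [ 0.4 -1.  -0.2] g 3.0 t 5.6
[170.42678757 231.32159201]
```

View pics/t1c.png

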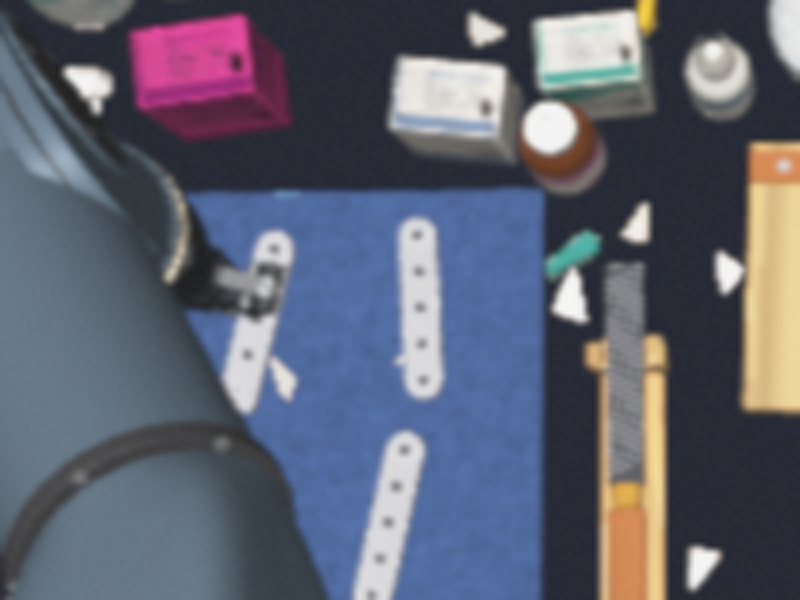

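View pics/s1c.png

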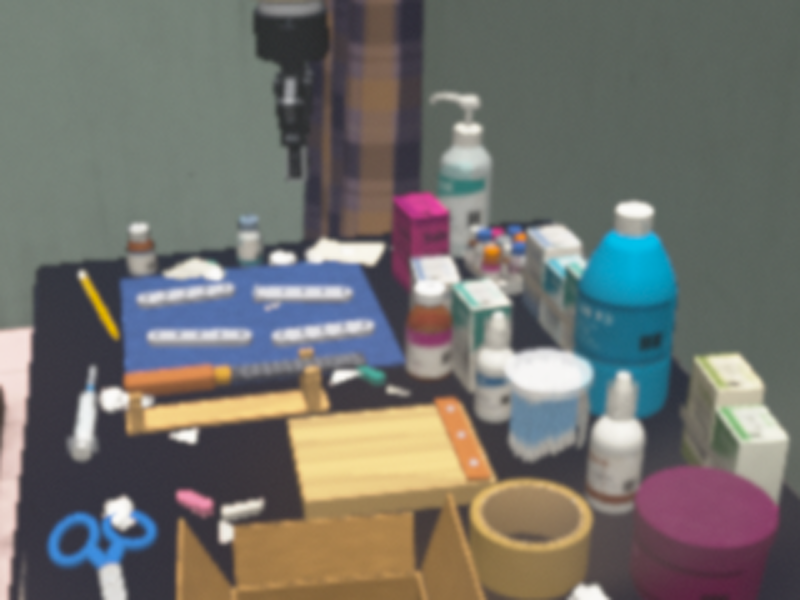

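```bash
python3 -m creep '[[[2,-0.08,-0.07,0,0,0,3],[2.5,0,0,0,0,0,3],[2.5,0,0,0,0,0,3],[2.5,0,0,0,0,0,3],[2.5,0,0,0,0,0,3],[1,0,0,0,0,0,3],[0.3,0,0,0,0,0,3],[0.2,0,0,0,0,0,3],[0,0,0,0,0,0,3],[0,0,0,0,0,0,3]]]'; python3 - <<'E'
from h import *
go(600,352.3,20,-12.5)
p=snap('top','t2');q=snap('side','s2')
a=p['img'][160:310,120:320,::-1];cv2.imwrite('pics/t2c.png',cv2.resize(a,(800,600),interpolation=cv2.INTER_CUBIC))
a=q['img'][130:250,220:380,::-1];cv2.imwrite('pics/s2c.png',cv2.resize(a,(800,600),interpolation=cv2.INTER_CUBIC))
E
```

```text
t: 6.7
position: [601.1, 351.9, 17.6]
tool_rot: [0.703, -0.077, -0.702, -0.077]
contact_force: [-0.4, -0.0, -0.8]
gripper_width: 0.345
turn [-0.    -0.001  0.001] then shift cm [-0.24 -0.02  0.12] | from [601.1 351.9  17.6] F [-0.4 -0.  -0.8] g 2.95 t 6.7
```

View pics/s2c.png

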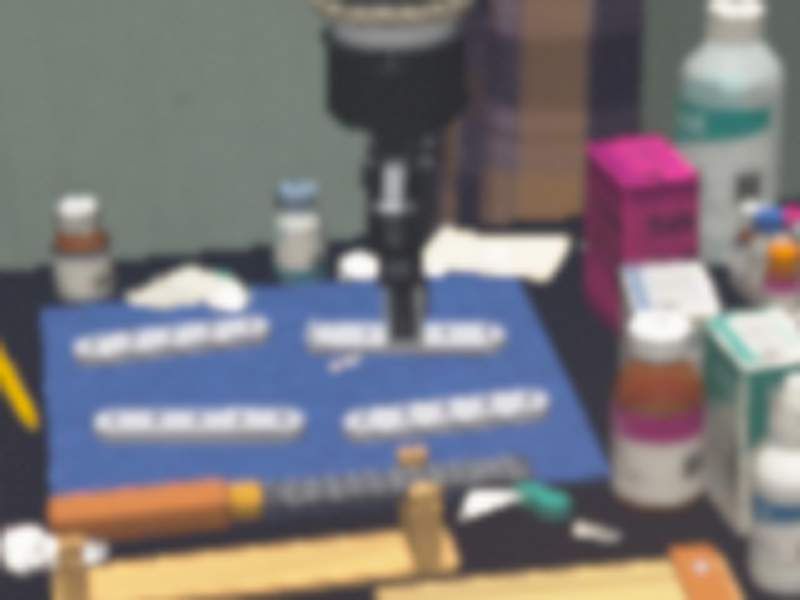

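View pics/t2c.png

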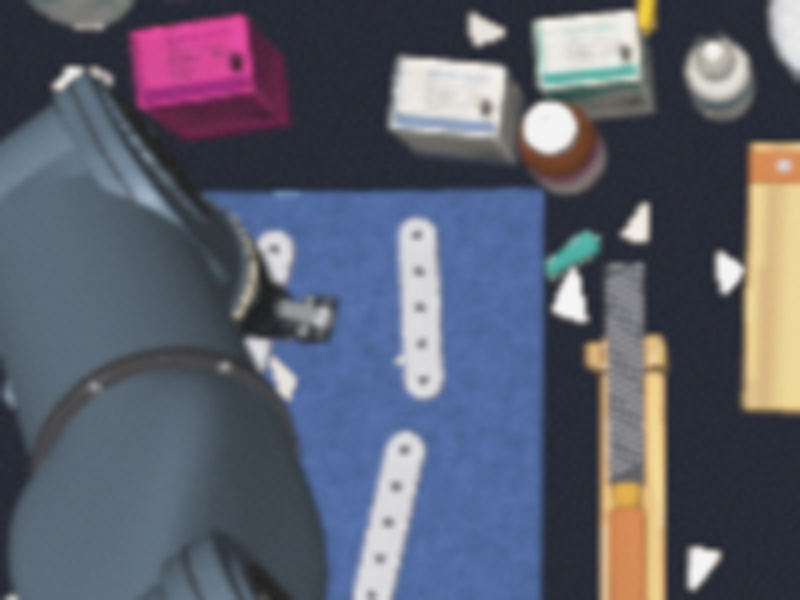

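```bash
python3 -m creep '[[[0.2,0,0,0,0,0,3],[0.2,0,0,0,0,0,3],[0.2,0,0,0,0,0,3],[0,0,0,0,0,0,3],[0,0,0,0,0,0,3]]]'; python3 -m creep '[[[0.1,0,0,0,0,0,3],[0,0,0,0,0,0,3],[0,0,0,0,0,0,3]]]'
```

```text
t: 7.3
position: [600.4, 351.6, 10.1]
tool_rot: [-0.703, 0.077, 0.703, 0.077]
contact_force: [-1.0, 1.2, -0.6]
gripper_width: 0.35
t: 7.6
position: [600.4, 351.6, 9.3]
tool_rot: [-0.703, 0.077, 0.703, 0.077]
contact_force: [-0.6, 0.8, -0.5]
gripper_width: 0.348
```

```bash
python3 -m creep '[[[0.15,0,0,0,0,0,2.8],[0,0,0,0,0,0,2.8],[0,0,0,0,0,0,2.8]]]';  python3 -m creep '[[[0,0,0,0,0,0,1.8],[0,0,0,0,0,0,1.8],[0,0,0,0,0,0,1.8],[0,0,0,0,0,0,1.8],[0,0,0,0,0,0,1.8],[0,0,0,0,0,0,1.8]]]' 60
```

```text
t: 7.9
position: [600.4, 351.7, 7.8]
tool_rot: [-0.703, 0.077, 0.703, 0.077]
contact_force: [-0.8, -0.6, 0.3]
gripper_width: 0.324
t: 8.5
position: [600.6, 351.7, 8.1]
tool_rot: [0.703, -0.077, -0.703, -0.077]
contact_force: [-1.0, 0.1, 5.0]
gripper_width: 0.235
```

```bash
python3 -m creep '[[[-1,0,0,0,0,0,1.8],[-2,0,0,0,0,0,1.8],[-2,0,0,0,0,0,1.8],[-2,0,0,0,0,0,1.8],[-2,0,0,0,0,0,1.8],[-2,0,0,0,0,0,1.8],[0,0,0,0,0,0,1.8],[0,0,0,0,0,0,1.8]]]'; python3 - <<'E'
from h import *
q=snap('side','s3')
a=q['img'][100:250,220:420,::-1];cv2.imwrite('pics/s3c.png',cv2.resize(a,(800,600),interpolation=cv2.INTER_CUBIC))
E
```

```text
t: 9.3
position: [600.4, 351.6, 118.0]
tool_rot: [0.703, -0.077, -0.703, -0.077]
contact_force: [-0.4, -0.1, -1.7]
gripper_width: 0.235
```

View pics/s3c.png

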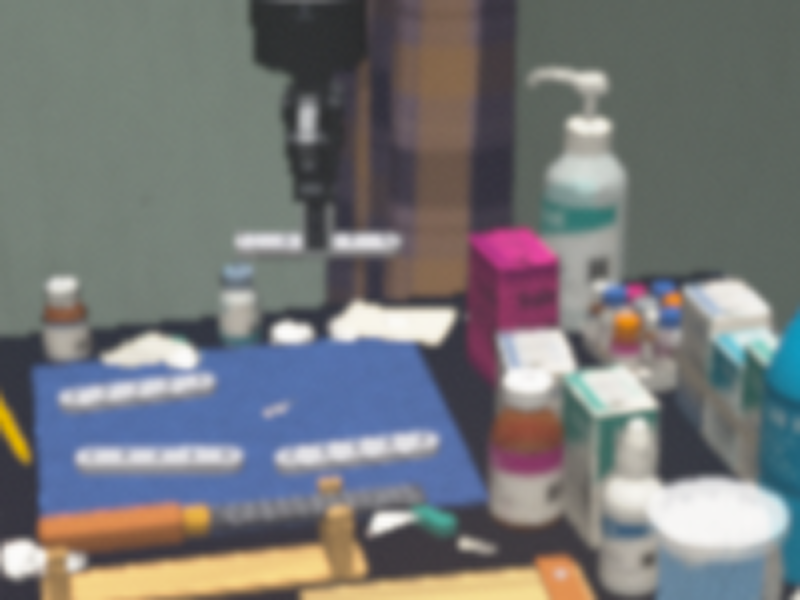

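```bash
python3 -c "
from h import *
go(610,-8,60,-1.7)"
```

```text
turn [-0.188  0.001 -0.001] then shift cm [ 5.72 35.89 -2.06] | from [600.  351.4 117.2] F [-0.8 -0.3 -0.6] g 2.03 t 9.35
```

```bash
python3 -m creep '[[[0,0,0,-0.094,0,0,1.8],[0,0,0,-0.094,0,0,1.8],[0,3,-0.17,0,0,0,1.8],[0,3,-0.17,0,0,0,1.8],[0,3,-0.17,0,0,0,1.8],[0,3,-0.17,0,0,0,1.8],[0,3,-0.17,0,0,0,1.8],[0,3,-0.17,0,0,0,1.8],[0,3,-0.17,0,0,0,1.8],[0,3,-0.17,0,0,0,1.8],[0,3,-0.17,0,0,0,1.8],[0,3,-0.17,0,0,0,1.8],[0,3,-0.17,0,0,0,1.8],[0,2.89,-0.17,0,0,0,1.8],[1.9,0,0,0,0,0,1.8],[1.9,0,0,0,0,0,1.8],[1.9,0,0,0,0,0,1.8],[0,0,0,0,0,0,1.8],[0,0,0,0,0,0,1.8]]]'; python3 - <<'E'
from h import *
go(610,-8,33,-1.7)
for n in('top','side'):
  q=snap(n,n+'4')
  a=q['img'][160:310,250:450,::-1] if n=='top' else q['img'][180:330,240:440,::-1];cv2.imwrite('pics/%s4c.png'%n,cv2.resize(a,(800,600),interpolation=cv2.INTER_CUBIC))
E
```

```text
t: 11.25
position: [609.4, -7.7, 60.2]
tool_rot: [-0.706, 0.011, 0.708, 0.011]
contact_force: [0.2, -0.1, -0.4]
gripper_width: 0.23
turn [-0.     0.002 -0.   ] then shift cm [ 2.72  0.02 -0.06] | from [609.4  -7.7  60.2] F [ 0.2 -0.1 -0.4] g 1.96 t 11.25
```

View pics/top4c.png

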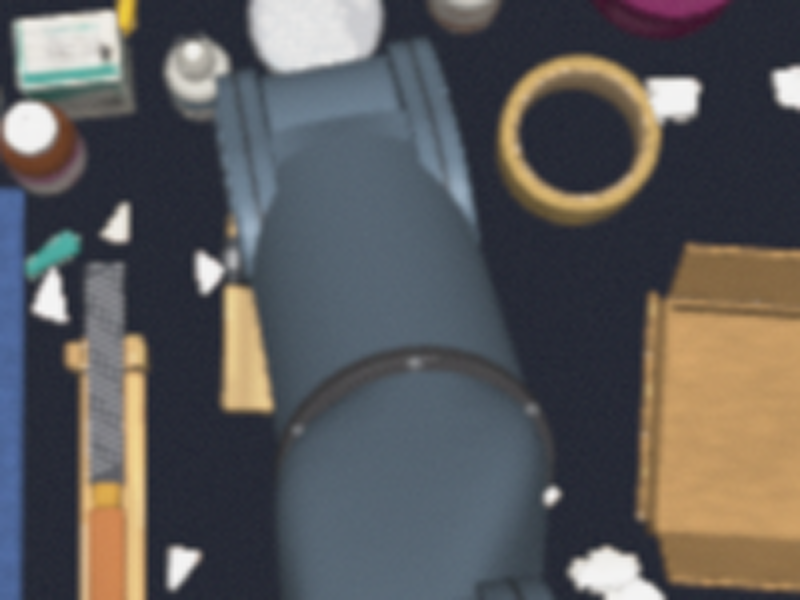

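View pics/side4c.png

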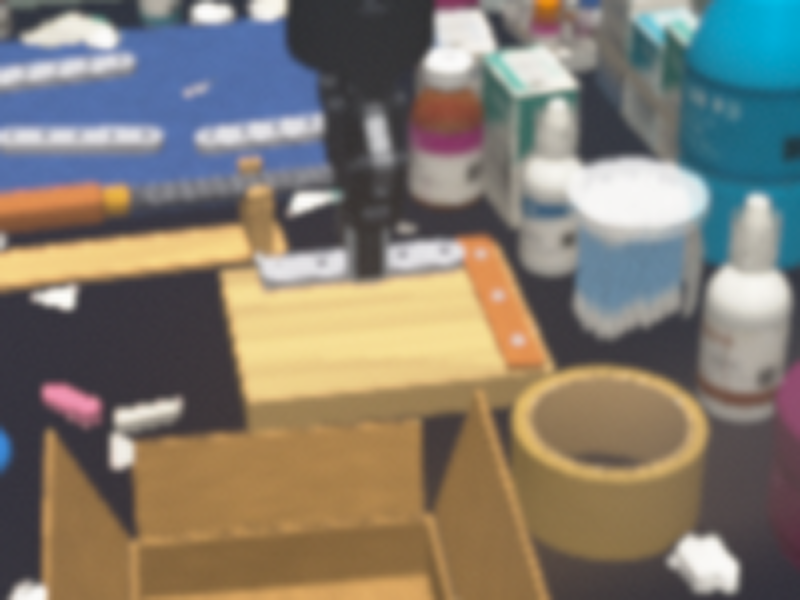

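```bash
python3 -m creep '[[[1.5,0,0,0,0,0,1.8],[0.9,0,0,0,0,0,1.8],[0.2,0,0,0,0,0,1.8],[0,0,0,0,0,0,1.8],[0,0,0,0,0,0,1.8]]]'; python3 -m creep '[[[0.1,0,0,0,0,0,1.8],[0.1,0,0,0,0,0,1.8],[0,0,0,0,0,0,1.8],[0,0,0,0,0,0,1.8]]]'; python3 - <<'E'
from h import *
n='side';q=snap(n,n+'5')
a=q['img'][180:330,240:440,::-1];cv2.imwrite('pics/%s5c.png'%n,cv2.resize(a,(800,600),interpolation=cv2.INTER_CUBIC))
E
```

```text
t: 11.85
position: [610.3, -7.7, 35.3]
tool_rot: [0.707, -0.011, -0.707, -0.011]
contact_force: [0.2, -0.1, -0.2]
gripper_width: 0.227
t: 12.25
position: [610.0, -7.7, 32.9]
tool_rot: [0.707, -0.011, -0.707, -0.011]
contact_force: [0.4, -0.3, -0.3]
gripper_width: 0.228
```

View pics/side5c.png

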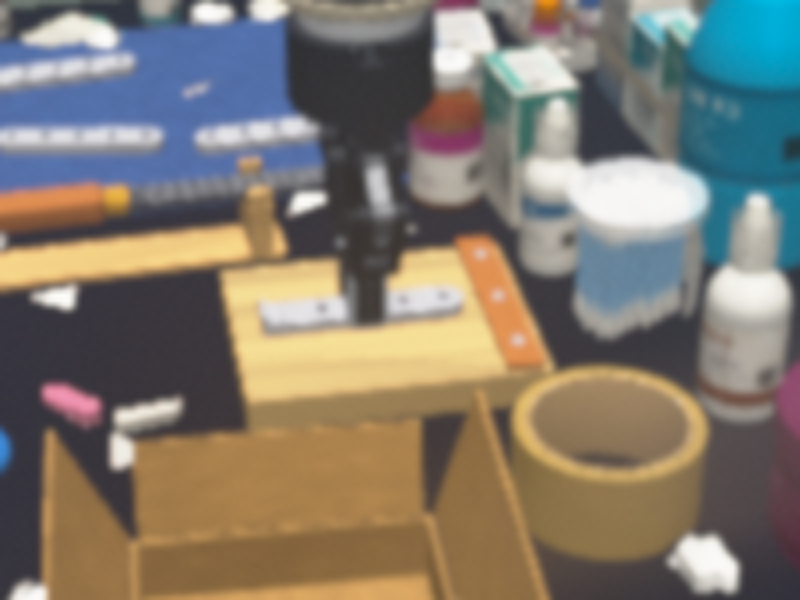

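```bash
python3 -m creep '[[[0.1,0,0,0,0,0,1.8],[0.1,0,0,0,0,0,1.8],[0,0,0,0,0,0,1.8],[0,0,0,0,0,0,1.8]]]'; python3 -m creep '[[[0,0,-0.2,0,0,0,1.8],[0,0,-0.2,0,0,0,1.8],[0,0,0,0,0,0,1.8],[0,0,0,0,0,0,1.8]]]';  python3 -m creep '[[[0,0,-0.1,0,0,0,1.8],[0,0,-0.1,0,0,0,1.8],[0,0,0,0,0,0,1.8],[0,0,0,0,0,0,1.8]]]'
```

```text
t: 12.7
position: [610.0, -7.7, 30.7]
tool_rot: [-0.707, 0.011, 0.707, 0.011]
contact_force: [0.2, -0.7, -0.8]
gripper_width: 0.23
t: 13.1
position: [614.1, -7.8, 30.8]
tool_rot: [0.707, -0.011, -0.707, -0.011]
contact_force: [-0.6, -0.3, -0.4]
gripper_width: 0.231
t: 13.5
position: [616.0, -7.9, 30.8]
tool_rot: [-0.707, 0.011, 0.707, 0.011]
contact_force: [0.3, -0.4, -1.2]
gripper_width: 0.235
```

```bash
python3 -m creep '[[[0,0,-0.1,0,0,0,1.8],[0,0,0,0,0,0,1.8],[0,0,0,0,0,0,1.8]]]';  python3 -m creep '[[[0,0,-0.1,0,0,0,1.8],[0,0,0,0,0,0,1.8],[0,0,0,0,0,0,1.8]]]';python3 - <<'E'
from h import *
n='side';q=snap(n,n+'6')
a=q['img'][180:330,240:440,::-1];cv2.imwrite('pics/%s6c.png'%n,cv2.resize(a,(800,600),interpolation=cv2.INTER_CUBIC))
E
```

```text
t: 13.8
position: [617.0, -8.0, 30.8]
tool_rot: [-0.707, 0.011, 0.707, 0.011]
contact_force: [-0.4, -0.7, 0.2]
gripper_width: 0.232
t: 14.1
position: [618.0, -8.0, 30.8]
tool_rot: [0.707, -0.011, -0.707, -0.011]
contact_force: [-0.5, 0.3, 0.0]
gripper_width: 0.231
```

View pics/side6c.png

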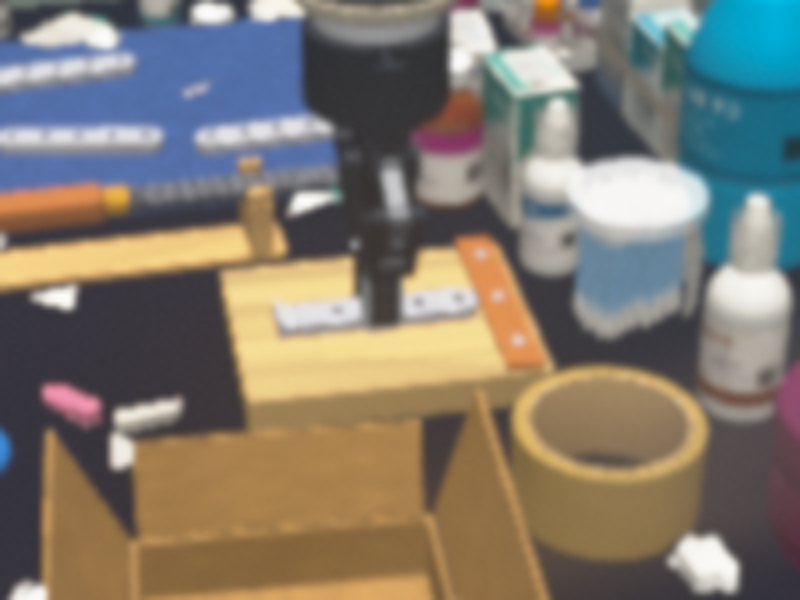

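```bash
python3 -m creep '[[[0,0,-0.1,0,0,0,1.8],[0,0,0,0,0,0,1.8],[0,0,0,0,0,0,1.8]]]';  python3 -m creep '[[[0,0,-0.1,0,0,0,1.8],[0,0,0,0,0,0,1.8],[0,0,0,0,0,0,1.8]]]'
```

```text
t: 14.45
position: [619.0, -8.0, 30.8]
tool_rot: [0.707, -0.011, -0.707, -0.011]
contact_force: [0.8, -0.0, -0.1]
gripper_width: 0.231
t: 14.75
position: [620.0, -8.0, 30.8]
tool_rot: [-0.707, 0.011, 0.707, 0.011]
contact_force: [-0.9, -0.6, -1.9]
gripper_width: 0.234
```

```bash
python3 -m creep '[[[0,0,-0.1,0,0,0,1.8],[0,0,0,0,0,0,1.8],[0,0,0,0,0,0,1.8]]]' 
```

```text
t: 15.05
position: [620.2, -8.1, 30.6]
tool_rot: [-0.706, 0.011, 0.708, 0.011]
contact_force: [-4.7, 0.2, 0.1]
gripper_width: 0.232
```

```bash
python3 -m creep '[[[0.05,0,0.08,0,0,0,1.8],[0,0,0,0,0,0,2.4],[0,0,0,0,0,0,3.2],[0,0,0,0,0,0,3.2],[0,0,0,0,0,0,3.2],[-1,0,0,0,0,0,3.2],[-2,0,0,0,0,0,3.2],[-3,0,0,0,0,0,3.2],[-3,0,0,0,0,0,3.2],[0,3,0,0,0,0,4],[0,0,0,0,0,0,4]]]'; python3 - <<'E'
from h import *
n='side';q=snap(n,n+'7')
a=q['img'][180:330,240:440,::-1];cv2.imwrite('pics/%s7c.png'%n,cv2.resize(a,(800,600),interpolation=cv2.INTER_CUBIC))
go(467,129,150,-1.2)
E
```

```text
t: 16.15
position: [619.7, -42.8, 122.2]
tool_rot: [0.708, -0.013, -0.706, -0.011]
contact_force: [-0.7, -0.7, -0.7]
gripper_width: 0.468
turn [-0.013 -0.001 -0.001] then shift cm [ -2.86 -16.65  15.59] | from [619.4 -40.7 121.4] F [ 0.4 -0.3  0.2] g 3.99 t 16.2
```

View pics/side7c.png

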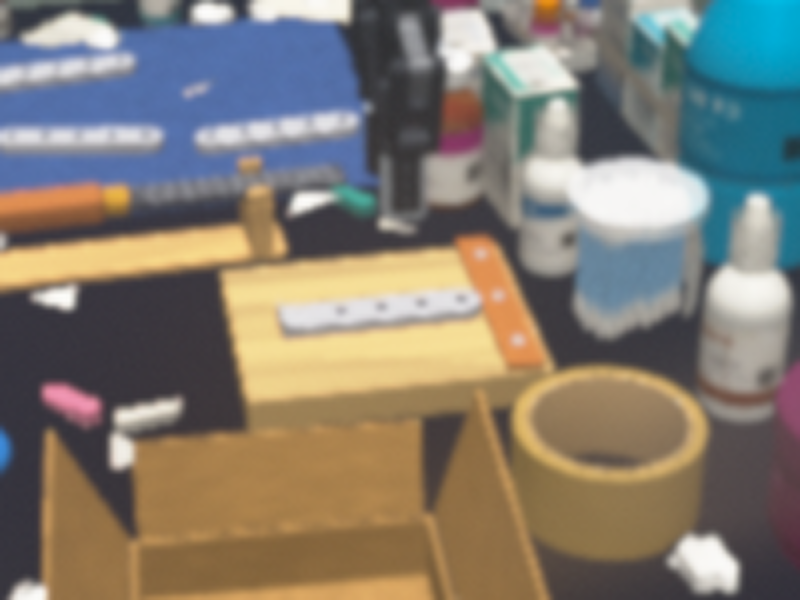

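```bash
python3 - <<'E'
from h import *
p=snap('top','t8')
a=p['img'][215:335,220:380,::-1];cv2.imwrite('pics/t8c.png',cv2.resize(a,(800,600),interpolation=cv2.INTER_CUBIC))
for v,z in ((280.5,48),(287,50),(323,50),(225.5,44)): print(v,px2w(p,276,v,z)[:2])
for u in (271.5,281): print(u,px2w(p,u,310,45)[:2])
E
```

```text
280.5 [496.36413579 128.85255263]
287 [481.1770709  128.68732763]
323 [398.48200113 128.80216752]
225.5 [626.18373508 129.04490121]
271.5 [428.41239624 139.65245699]
281 [428.15379759 117.64456455]
```

View pics/t8c.png

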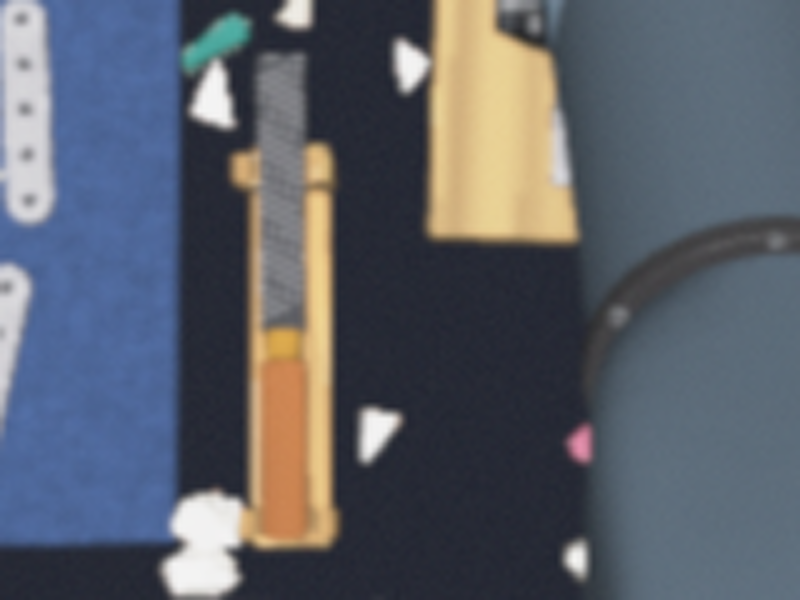

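```bash
python3 -m creep '[[[-1,-2.5,1.6,0,0,0,4.5],[-0.5,-2.5,2.4,0,0,0,4.5],[0,-2.5,2.4,0,0,0,4.5],[0,-2.4,2.4,0,0,0,4.5],[0,-2.4,2.3,0,0,0,4.5],[0,-2.2,2.2,0,0,0,4.5],[0,-2,1.9,0,0,0,4.5],[0,0,0,0,0,0,4.5],[0,0,0,0,0,0,4.5],[0,0,0,0,0,0,4.5]]]' 100;python3 -c "
from h import *
go(470,128.7,60,-1.2)"
```

```text
t: 17.25
position: [472.9, 131.2, 135.3]
tool_rot: [0.707, -0.011, -0.707, -0.011]
contact_force: [-1.2, 0.6, 0.1]
gripper_width: 0.522
turn [-0.01 -0.   -0.  ] then shift cm [7.53 0.25 0.28] | from [472.9 131.2 135.3] F [-1.2  0.6  0.1] g 4.46 t 17.25
```

```bash
python3 -m creep '[[[2,0.25,0.28,-0.01,0,0,4.5],[2.5,0,0,0,0,0,4.5],[3,0,0,0,0,0,4.5],[2,0,0,0,0,0,4.5],[1.5,0,0,0,0,0,4.5],[0.3,0,0,0,0,0,4.5],[0,0,0,0,0,0,4.5],[0,0,0,0,0,0,4.5]]]'; python3 - <<'E'
from h import *
s=st()
for n in('side','top'):
  q=snap(n,n+'9')
  a=q['img'][180:300,200:360,::-1] if n=='side' else q['img'][215:335,220:380,::-1];cv2.imwrite('pics/%s9c.png'%n,cv2.resize(a,(800,600),interpolation=cv2.INTER_CUBIC))
E
```

```text
t: 18.05
position: [470.1, 128.9, 22.9]
tool_rot: [0.707, -0.007, -0.707, -0.007]
contact_force: [-0.6, 0.6, -0.3]
gripper_width: 0.528
t 18.05 pos [470.1 128.9  22.9] rot [[0.001, -0.021, -1.0], [0.0, -1.0, 0.021], [-1.0, -0.0, -0.001]] F [-0.6  0.6 -0.3] g 0.5280047068523357
```

View pics/side9c.png

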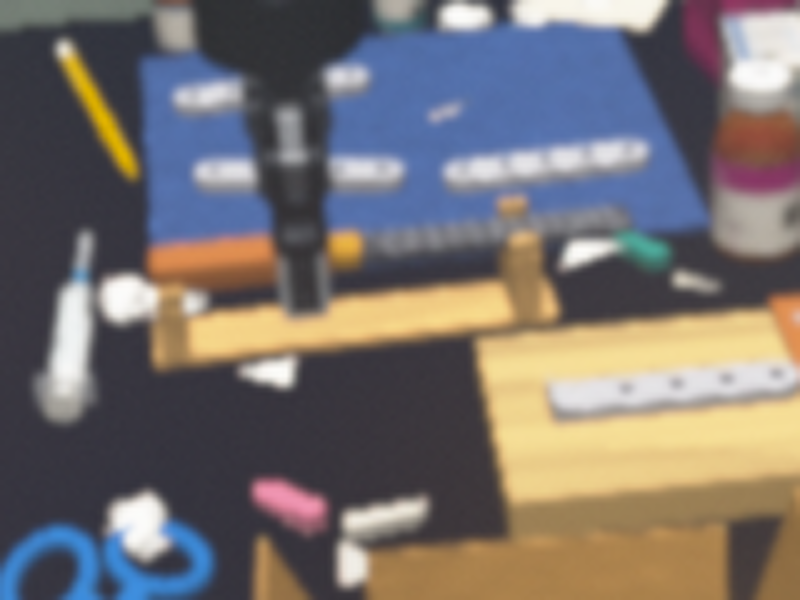

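View pics/top9c.png

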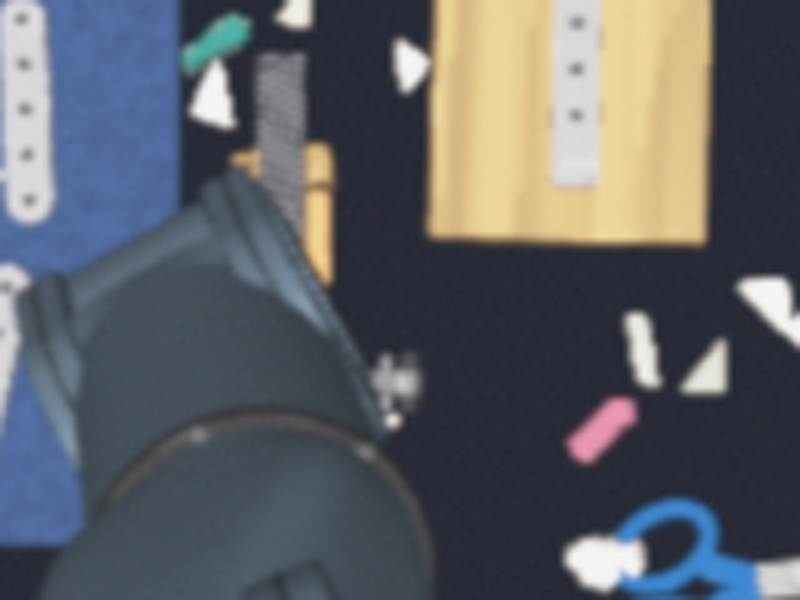

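```bash
python3 -m creep '[[[0,0,0,0,0,0,1.6],[0,0,0,0,0,0,1.6],[0,0,0,0,0,0,1.6],[0,0,0,0,0,0,1.6],[0,0,0,0,0,0,1.6],[0,0,0,0,0,0,1.6]]]' 110; python3 - <<'E'
from h import *
p=imaging.camera('top')
for u,v in ((577,10),(576,184)): print(px2w(p,220+u/5,215+v/5,38)[:2])
E
```

```text
t: 18.75
position: [469.8, 129.2, 23.2]
tool_rot: [0.708, -0.007, -0.707, -0.007]
contact_force: [-1.7, -0.3, 10.7]
gripper_width: 0.235
[645.53583687 -11.1525082 ]
[562.71856834  -9.57241384]
```

```bash
python3 -m creep '[[[-0.5,0,0,0,0,0,1.6],[-1,0,0,0,0,0,1.6],[-2,0,0,0,0,0,1.6],[-2.5,0,0,0,0,0,1.6],[-2,0,0,0,0,0,1.6],[0,0,0,0,0,0,1.6],[0,0,0,0,0,0,1.6]]]'; python3 - <<'E'
from h import *
s=st()
go(443,-7,60,-1.2)
for n in('side','top'):
  q=snap(n,n+'10')
  a=q['img'][160:280,200:360,::-1] if n=='side' else q['img'][215:335,220:380,::-1];cv2.imwrite('pics/%s10c.png'%n,cv2.resize(a,(800,600),interpolation=cv2.INTER_CUBIC))
E
```

```text
t: 19.5
position: [469.6, 129.1, 102.8]
tool_rot: [0.707, -0.007, -0.707, -0.007]
contact_force: [-0.4, 0.6, -2.0]
gripper_width: 0.235
t 19.5 pos [469.6 129.1 102.8] rot [[0.001, -0.02, -1.0], [0.0, -1.0, 0.02], [-1.0, -0.0, -0.001]] F [-0.4  0.6 -2. ] g 0.2353322191257657
turn [ 0.001 -0.001  0.   ] then shift cm [ 4.28 13.66  2.37] | from [469.6 129.1 102.8] F [-0.4  0.6 -2. ] g 2.01 t 19.5
```

View pics/side10c.png

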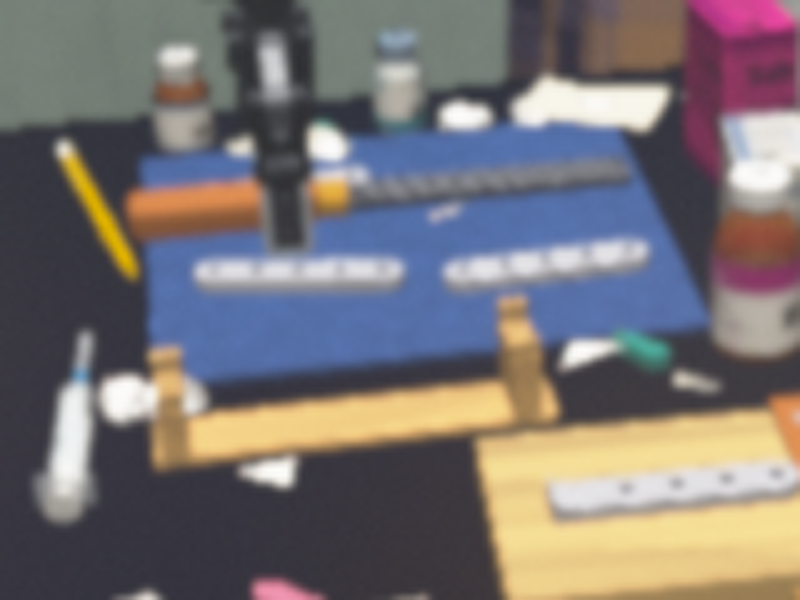

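```bash
python3 -m creep '[[[0,2.5,0.4,0,0,0,1.6],[0,2.5,0.4,0,0,0,1.6],[0,2.5,0.4,0,0,0,1.6],[0,2.5,0.4,0,0,0,1.6],[0,2.2,0.4,0,0,0,1.6],[0,1.46,0.37,0,0,0,1.6],[2,0,0,0,0,0,1.6],[2,0,0,0,0,0,1.6],[0.8,0,0,0,0,0,1.6],[0,0,0,0,0,0,1.6],[0,0,0,0,0,0,1.6]]]'; python3 - <<'E'
from h import *
s=st()
go(443,-7,30,-1.2)
for n in('side','top'):
  q=snap(n,n+'11')
  a=q['img'][160:310,200:400,::-1] if n=='side' else q['img'][190:340,240:440,::-1];cv2.imwrite('pics/%s11c.png'%n,cv2.resize(a,(800,600),interpolation=cv2.INTER_CUBIC))
E
```

```text
t: 20.7
position: [442.9, -6.8, 54.3]
tool_rot: [-0.707, 0.007, 0.707, 0.007]
contact_force: [-0.3, 0.3, -1.4]
gripper_width: 0.237
t 20.7 pos [442.9  -6.8  54.3] rot [[-0.001, -0.02, -1.0], [0.0, -1.0, 0.02], [-1.0, 0.0, 0.001]] F [-0.3  0.3 -1.4] g 0.23689835482927526
turn [ 0.001  0.001 -0.   ] then shift cm [ 2.43  0.02 -0.01] | from [442.9  -6.8  54.3] F [-0.3  0.3 -1.4] g 2.02 t 20.7
```

View pics/side11c.png

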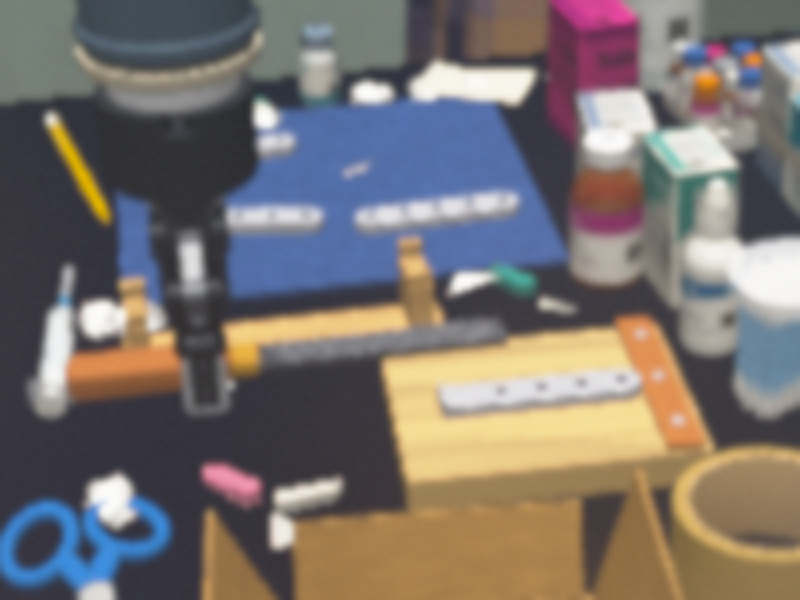

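View pics/top11c.png

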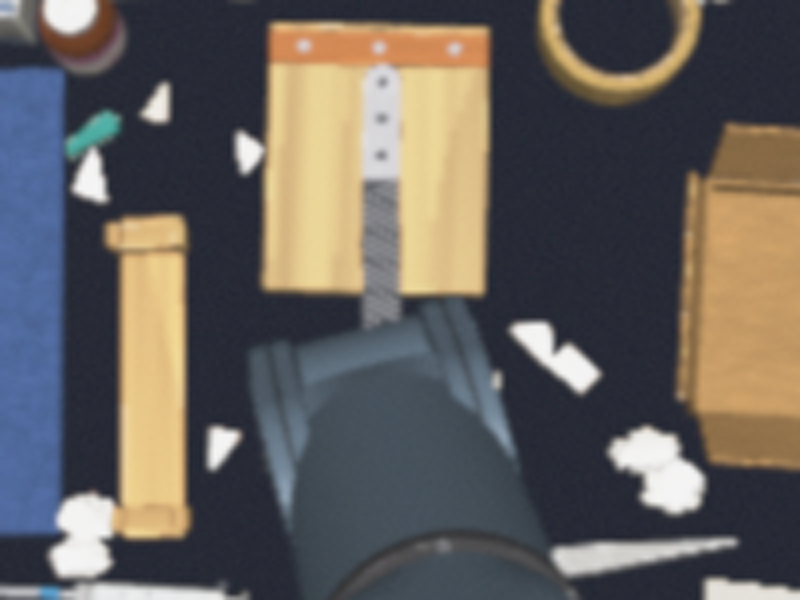

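```bash
python3 -c "
from h import *
p=imaging.camera('top')
print(px2w(p,240+380/4,190+180/4,77)[:2],px2w(p,240+381/4,190+66/4,36)[:2])"
python3 -m creep '[[[1,0,0,0,0,0,1.6],[1,0,0,0,0,0,1.6],[0.5,0,0,0,0,0,1.6],[0.2,0,0,0,0,0,1.6],[0,0,0,0,0,0,1.6],[0,0,0,0,0,0,1.6]]]'; python3 -m creep '[[[0.1,0,0,0,0,0,1.6],[0,0,0,0,0,0,1.6],[0.1,0,0,0,0,0,1.6],[0,0,0,0,0,0,1.6]]]'
```

```text
[597.24948156  -9.53399444] [671.12878059 -11.14207155]
t: 21.45
position: [443.0, -7.0, 27.3]
tool_rot: [-0.707, 0.007, 0.707, 0.007]
contact_force: [-0.7, 0.0, -1.0]
gripper_width: 0.233
t: 21.85
position: [443.0, -7.0, 25.3]
tool_rot: [0.707, -0.007, -0.707, -0.007]
contact_force: [-0.5, 0.5, -0.5]
gripper_width: 0.241
```

```bash
for i in 1; do python3 -m creep '[[[0.1,0,0,0,0,0,1.6],[0,0,0,0,0,0,1.6],[0,0,0,0,0,0,1.6]]]'; python3 -m creep '[[[0.1,0,0,0,0,0,1.6],[0,0,0,0,0,0,1.6],[0,0,0,0,0,0,1.6]]]';  done; python3 -c "
from h import *
q=snap('side','s12');a=q['img'][200:290,250:370,::-1];cv2.imwrite('pics/s12c.png',cv2.resize(a,(800,600),interpolation=cv2.INTER_CUBIC))"
```

```text
t: 22.15
position: [443.0, -7.0, 24.3]
tool_rot: [-0.707, 0.007, 0.707, 0.007]
contact_force: [0.6, -0.1, -1.4]
gripper_width: 0.241
t: 22.45
position: [443.0, -7.0, 23.3]
tool_rot: [-0.707, 0.007, 0.707, 0.007]
contact_force: [-0.8, -0.2, -1.1]
gripper_width: 0.239
```

View pics/s12c.png

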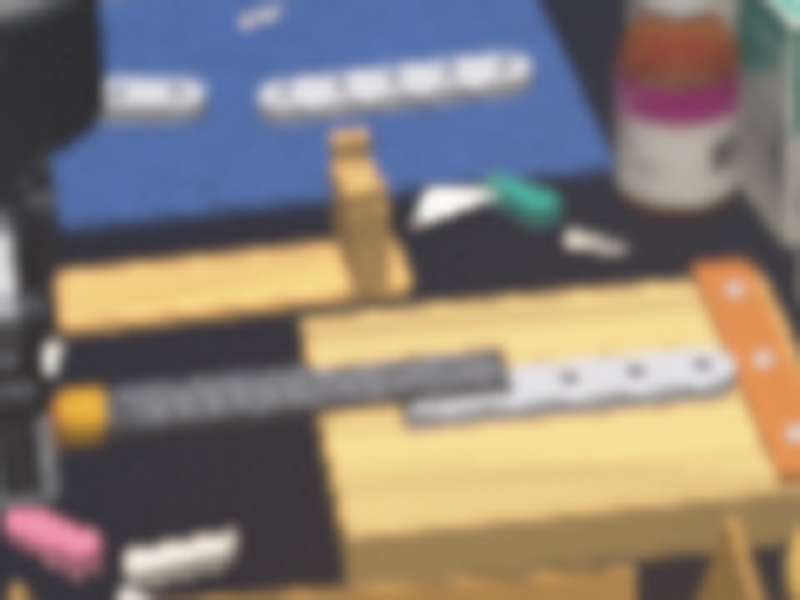

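```bash
python3 -m creep '[[[0.1,0,0,0,0,0,1.6],[0,0,0,0,0,0,1.6],[0,0,0,0,0,0,1.6]]]'; python3 -m creep '[[[0.1,0,0,0,0,0,1.6],[0,0,0,0,0,0,1.6],[0,0,0,0,0,0,1.6]]]'
```

```text
t: 22.8
position: [443.1, -7.0, 22.3]
tool_rot: [0.707, -0.007, -0.707, -0.007]
contact_force: [0.2, -0.7, 0.2]
gripper_width: 0.236
t: 23.1
position: [443.1, -7.0, 21.4]
tool_rot: [0.707, -0.007, -0.707, -0.007]
contact_force: [-0.6, 1.4, 3.0]
gripper_width: 0.242
```

```bash
python3 -m creep '[[[0,0,0,0,0,0,1.6],[0,0,-0.5,0,0,0,1.6],[0,0,-0.6,0,0,0,1.6],[0,0,-0.6,0,0,0,1.6],[0,0,-0.6,0,0,0,1.6]]]';python3 -m creep '[[[0,0,-0.6,0,0,0,1.6],[0,0,-0.6,0,0,0,1.6],[0,0,-0.6,0,0,0,1.6],[0,0,-0.6,0,0,0,1.6]]]';python3 -m creep '[[[0,0,-0.6,0,0,0,1.6],[0,0,-0.5,0,0,0,1.6],[0,0,0,0,0,0,1.6],[0,0,0,0,0,0,1.6]]]'
```

```text
t: 23.6
position: [466.5, -7.5, 21.3]
tool_rot: [-0.707, 0.007, 0.707, 0.007]
contact_force: [-4.5, 0.4, 4.5]
gripper_width: 0.238
t: 24.0
position: [489.9, -8.1, 21.3]
tool_rot: [-0.707, 0.007, 0.707, 0.007]
contact_force: [-6.8, 0.3, 8.9]
gripper_width: 0.239
t: 24.4
position: [501.6, -8.3, 21.6]
tool_rot: [0.707, -0.007, -0.707, -0.007]
contact_force: [-4.1, 0.1, 9.0]
gripper_width: 0.24
```

```bash
python3 -m creep '[[[-1,0,0,0,0,0,1.6],[-1.5,0,0,0,0,0,1.6],[-1.5,0,0,0,0,0,1.6],[0,0,1.5,0,0,0,1.6],[0,0,1.5,0,0,0,1.6],[0,0,1.5,0,0,0,1.6],[0,0,1.4,0,0,0,1.6],[0,0,0,0,0,0,1.6],[0,0,0,0,0,0,1.6]]]'; python3 - <<'E'
from h import *
q=snap('side','s13');a=q['img'][200:290,250:370,::-1];cv2.imwrite('pics/s13c.png',cv2.resize(a,(800,600),interpolation=cv2.INTER_CUBIC))
q=snap('top');a=q['img'][190:280,290:410,::-1];cv2.imwrite('pics/t13c.png',cv2.resize(a,(800,600),interpolation=cv2.INTER_CUBIC))
E
```

```text
t: 25.3
position: [443.2, -6.9, 61.7]
tool_rot: [0.708, -0.007, -0.707, -0.007]
contact_force: [-0.3, -0.8, -0.1]
gripper_width: 0.239
```

View pics/s13c.png

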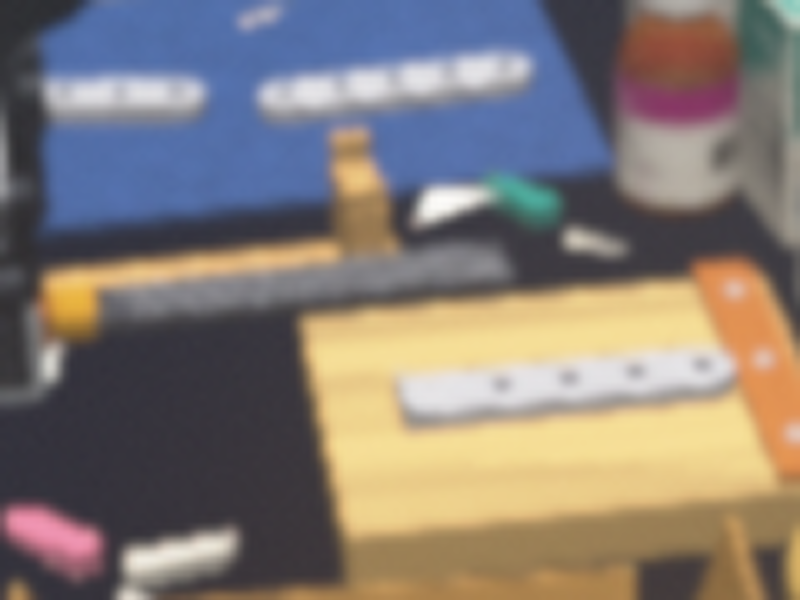

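View pics/t13c.png

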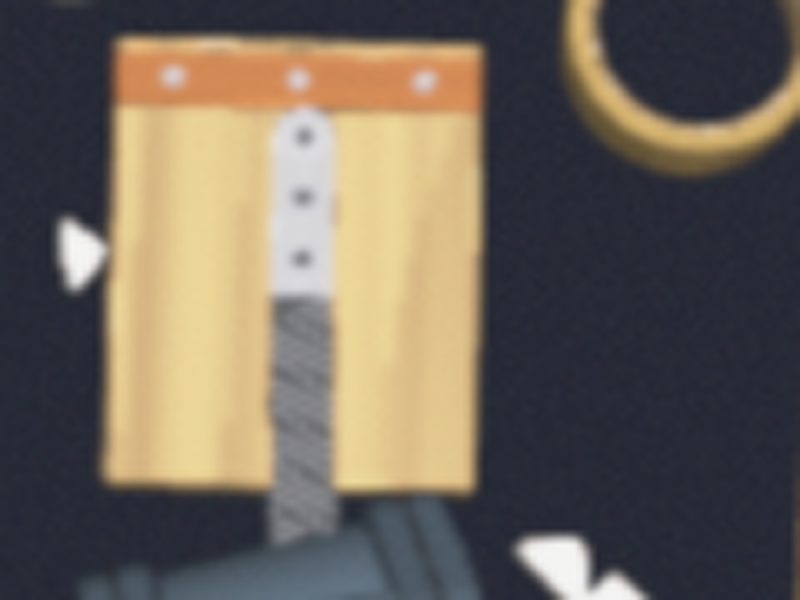

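```bash
python3 -m creep '[[[1,0,0,0,0,0,1.6],[1,0,0,0,0,0,1.6],[1,0,0,0,0,0,1.6],[0.5,0,0,0,0,0,1.6],[0.2,0,0,0,0,0,1.6],[0.1,0,0,0,0,0,1.6],[0.1,0,0,0,0,0,1.6],[0.1,0,0,0,0,0,1.6],[0,0,0,0,0,0,1.6],[0,0,0,0,0,0,1.6]]]';python3 -m creep '[[[0,0,0,0,0,0,1.6]]]'
```

```text
t: 26.4
position: [442.1, -7.0, 21.6]
tool_rot: [0.707, -0.007, -0.707, -0.007]
contact_force: [-1.5, -0.5, 2.6]
gripper_width: 0.237
t: 26.5
position: [442.1, -7.0, 21.5]
tool_rot: [0.707, -0.007, -0.707, -0.007]
contact_force: [-1.9, -0.1, 1.7]
gripper_width: 0.243
```

```bash
python3 -m creep '[[[0.05,0,0,0,0,0,1.6],[0,0,0,0,0,0,1.6],[0,0,-0.5,0,0,0,1.6],[0,0,-0.6,0,0,0,1.6],[0,0,-0.6,0,0,0,1.6],[0,0,-0.6,0,0,0,1.6]]]';python3 -m creep '[[[0,0,-0.6,0,0,0,1.6],[0,0,-0.6,0,0,0,1.6],[0,0,-0.6,0,0,0,1.6],[0,0,-0.6,0,0,0,1.6]]]';python3 -m creep '[[[0,0,-0.6,0,0,0,1.6],[0,0,-0.5,0,0,0,1.6],[0,0,0,0,0,0,1.6],[0,0,0,0,0,0,1.6]]]';  python3 -m creep '[[[-1,0,0,0,0,0,1.6],[-1.5,0,0,0,0,0,1.6],[-1.5,0,0,0,0,0,1.6],[0,0,1.5,0,0,0,1.6],[0,0,1.5,0,0,0,1.6],[0,0,1.5,0,0,0,1.6],[0,0,1.4,0,0,0,1.6],[0,0,0,0,0,0,1.6],[0,0,0,0,0,0,1.6]]]'; python3 - <<'E'
from h import *
q=snap('side','s14');a=q['img'][200:290,250:370,::-1];cv2.imwrite('pics/s14c.png',cv2.resize(a,(800,600),interpolation=cv2.INTER_CUBIC))
E
```

```text
t: 27.1
position: [464.9, -7.6, 20.8]
tool_rot: [-0.707, 0.007, 0.707, 0.007]
contact_force: [-5.6, 0.8, 7.5]
gripper_width: 0.237
t: 27.5
position: [488.1, -8.2, 20.9]
tool_rot: [-0.706, 0.007, 0.708, 0.007]
contact_force: [-8.9, 0.5, 12.6]
gripper_width: 0.242
t: 27.9
position: [499.9, -8.4, 21.2]
tool_rot: [-0.707, 0.007, 0.707, 0.007]
contact_force: [-5.5, -0.2, 13.2]
gripper_width: 0.236
t: 28.8
position: [442.0, -6.9, 61.1]
tool_rot: [0.707, -0.007, -0.707, -0.007]
contact_force: [0.9, -0.3, -1.4]
gripper_width: 0.239
```

View pics/s14c.png

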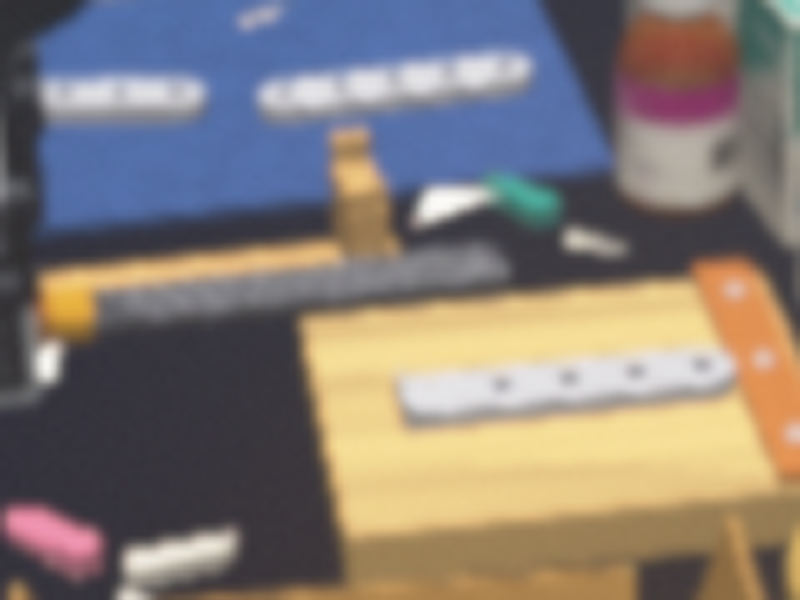

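```bash
python3 -m creep '[[[1,0,0,0,0,0,1.6],[1,0,0,0,0,0,1.6],[1,0,0,0,0,0,1.6],[0.5,0,0,0,0,0,1.6],[0.2,0,0,0,0,0,1.6],[0.1,0,0,0,0,0,1.6],[0.1,0,0,0,0,0,1.6],[0.1,0,0,0,0,0,1.6],[0,0,0,0,0,0,1.6],[0,0,0,0,0,0,1.6]]]';python3 -m creep '[[[0,0,0,0,0,0,1.6]]]'
```

```text
t: 29.85
position: [441.0, -7.0, 21.1]
tool_rot: [0.707, -0.007, -0.707, -0.007]
contact_force: [-1.8, -0.5, 3.2]
gripper_width: 0.238
t: 29.95
position: [441.0, -7.0, 21.0]
tool_rot: [0.707, -0.007, -0.707, -0.007]
contact_force: [-1.7, 0.3, 3.2]
gripper_width: 0.236
```

```bash
python3 -m creep '[[[0,0,-0.5,0,0,0,1.6],[0,0,-0.6,0,0,0,1.6],[0,0,-0.6,0,0,0,1.6],[0,0,-0.6,0,0,0,1.6]]]';python3 -m creep '[[[0,0,-0.6,0,0,0,1.6],[0,0,-0.6,0,0,0,1.6],[0,0,-0.6,0,0,0,1.6],[0,0,-0.6,0,0,0,1.6]]]';python3 -m creep '[[[0,0,-0.6,0,0,0,1.6],[0,0,-0.5,0,0,0,1.6],[0,0,-0.2,0,0,0,1.6],[0,0,0,0,0,0,1.6],[0,0,0,0,0,0,1.6]]]';  python3 -m creep '[[[-1,0,0,0,0,0,1.6],[-2,0,0,0,0,0,1.6],[-2,0,0,0,0,0,1.6],[-2,0,0,0,0,0,1.6],[-1.5,0,0,0,0,0,1.6],[0,0,0,0,0,0,1.6],[0,0,0,0,0,0,1.6]]]'; python3 - <<'E'
from h import *
a=cv2.imread('pics/top11.png')
p=imaging.camera('top')
f=lambda u,v,z:np.round(px2w(p,240+u/4,190+v/4,z)[:2],1)
# rest from top11c crop: strip edges z=6 ; saddles
print('strip left/right at mid',f(121,380,6),f(186,380,6),f(121,260,6),f(120,500,6),f(186,260,6),f(187,500,6))
print('front saddle top corners',f(106,222,49),f(186,216,49),'rear',f(118,538,42),f(190,538,42))
q=snap('top');a=q['img'][230:335,255:395,::-1];cv2.imwrite('pics/t15c.png',cv2.resize(a,(800,600),interpolation=cv2.INTER_CUBIC))
q=snap('side');a=q['img'][180:330,200:400,::-1];cv2.imwrite('pics/s15c.png',cv2.resize(a,(800,600),interpolation=cv2.INTER_CUBIC))
go(469.8,129.2,85,-1.2)
E
```

```text
t: 30.35
position: [464.5, -7.5, 20.9]
tool_rot: [-0.707, 0.007, 0.707, 0.007]
contact_force: [-4.7, 0.2, 7.1]
gripper_width: 0.236
t: 30.75
position: [487.7, -8.1, 20.9]
tool_rot: [-0.707, 0.007, 0.708, 0.007]
contact_force: [-8.5, -0.1, 11.1]
gripper_width: 0.239
t: 31.25
position: [500.7, -8.4, 21.2]
tool_rot: [-0.707, 0.007, 0.707, 0.007]
contact_force: [-8.0, -1.0, 13.2]
gripper_width: 0.24
t: 31.95
position: [501.5, -8.2, 105.8]
tool_rot: [0.707, -0.007, -0.707, -0.007]
contact_force: [0.5, -0.4, -1.7]
gripper_width: 0.237
strip left/right at mid [488.5 146.5] [488.  107.7] [560.5 146.5] [417.3 147.1] [560.  107.4] [416.8 107.3]
front saddle top corners [578.4 150.9] [581.3 104.1] rear [395.2 144.6] [394.7 102.9]
turn [ 0.001  0.001 -0.   ] then shift cm [  1.99 -13.67   3.37] | from [500.6  -8.2 104.9] F [ 0.2  0.5 -1.2] g 2.06 t 32.1
```

View pics/s15c.png

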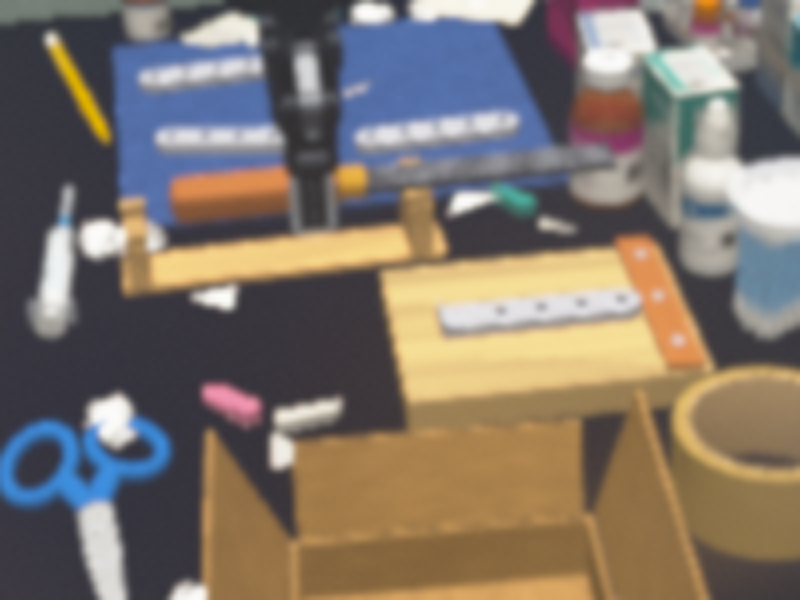

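```bash
python3 -m creep '[[[0,0,1.5,0,0,0,1.6],[0,0,1.87,0,0,0,1.6],[0,-2.5,0,0,0,0,1.6],[0,-2.5,0,0,0,0,1.6],[0,-2.5,0,0,0,0,1.6],[0,-2.5,0,0,0,0,1.6],[0,-2.2,0,0,0,0,1.6],[0,-1.47,0,0,0,0,1.6],[1.5,0,0,0,0,0,1.6],[1.5,0,0,0,0,0,1.6],[0,0,0,0,0,0,1.6],[0,0,0,0,0,0,1.6]]]'; python3 - <<'E'
from h import *
go(469.8,129.2,40,-1.2)
q=snap('top');a=q['img'][215:335,220:380,::-1];cv2.imwrite('pics/t16c.png',cv2.resize(a,(800,600),interpolation=cv2.INTER_CUBIC))
q=snap('side');a=q['img'][180:300,200:360,::-1];cv2.imwrite('pics/s16c.png',cv2.resize(a,(800,600),interpolation=cv2.INTER_CUBIC))
E
```

```text
t: 33.3
position: [469.8, 128.8, 75.6]
tool_rot: [-0.707, 0.007, 0.708, 0.007]
contact_force: [-0.2, -0.7, -1.4]
gripper_width: 0.235
turn [ 0.     0.001 -0.001] then shift cm [ 3.56 -0.04  0.  ] | from [469.8 128.8  75.6] F [-0.2 -0.7 -1.4] g 2.01 t 33.3
```

View pics/s16c.png

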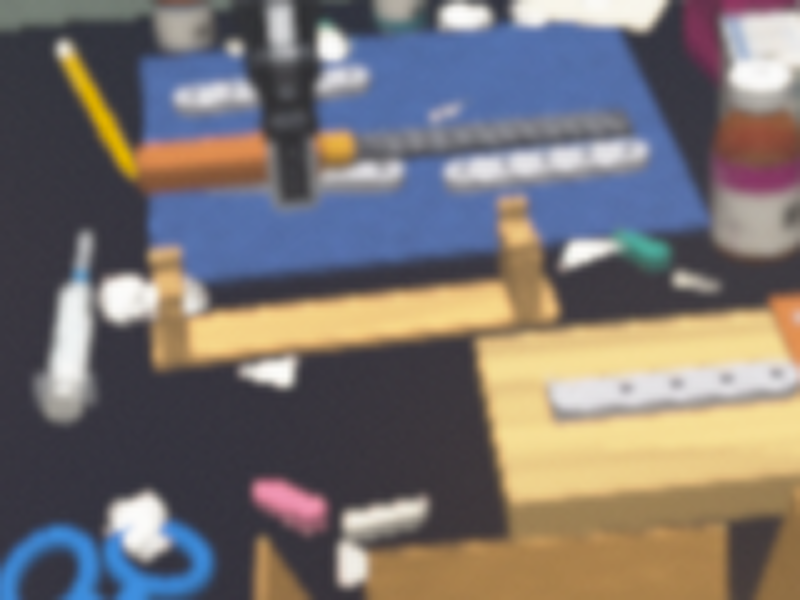

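```bash
python3 -m creep '[[[1.5,0,0,0,0,0,1.6],[1.5,0,0,0,0,0,1.6],[1,0,0,0,0,0,1.6],[0.5,0,0,0,0,0,1.6],[0.3,0,0,0,0,0,1.6],[0.2,0,0,0,0,0,1.6],[0.1,0,0,0,0,0,1.6],[0,0,0,0,0,0,1.6],[0,0,0,0,0,0,1.6]]]'; python3 -m creep '[[[0.1,0,0,0,0,0,1.6],[0,0,0,0,0,0,1.6],[0,0,0,0,0,0,1.6]]]'
```

```text
t: 34.3
position: [470.2, 129.2, 25.0]
tool_rot: [0.707, -0.007, -0.707, -0.007]
contact_force: [-0.4, 0.4, -1.2]
gripper_width: 0.24
t: 34.6
position: [470.1, 129.1, 23.8]
tool_rot: [0.707, -0.007, -0.707, -0.007]
contact_force: [-0.4, 0.1, -0.2]
gripper_width: 0.238
```

```bash
python3 -m creep '[[[0.08,0,0,0,0,0,1.6],[0,0,0,0,0,0,1.6],[0,0,0,0,0,0,2.4],[0,0,0,0,0,0,4.5],[0,0,0,0,0,0,4.5],[0,0,0,0,0,0,4.5],[0,0,0,0,0,0,4.5],[-1,0,0,0,0,0,4.5],[-2,0,0,0,0,0,4.5],[-3,0,0,0,0,0,4.5],[-3,0,0,0,0,0,4.5],[-2.5,0,0,0,0,0,4.5],[0,0,0,0,0,0,4],[0,0,0,0,0,0,4]]]' 60; python3 - <<'E'
from h import *
q=snap('top','t17');a=q['img'][190:340,130:330,::-1];cv2.imwrite('pics/t17c.png',cv2.resize(a,(800,600),interpolation=cv2.INTER_CUBIC))
q=snap('side');a=q['img'][180:300,200:360,::-1];cv2.imwrite('pics/s17c.png',cv2.resize(a,(800,600),interpolation=cv2.INTER_CUBIC))
p=imaging.camera('top')
for d in imaging.masks_of(p,'bar_a')[:6]: print(round(d['score'],2),np.round(np.array(d['box'])*[640,480,640,480],1),*rect(p,d['pixels'],14))
go(619.5,-8.3,135,-1.7)
E
```

```text
t: 36.0
position: [470.3, 129.2, 138.9]
tool_rot: [0.708, -0.007, -0.706, -0.007]
contact_force: [1.0, -0.1, -0.9]
gripper_width: 0.464
0.81 [217.6 218.   15.1  42.7] [604.8 253.8] [107.5  23.6] 2.9 [605.2 254. ] 426
0.73 [208.5 287.7  12.   23.6] [452.8 276.2] [56.7 24.6] -12.0 [449.5 278.7] 194
0.62 [164.4 274.   11.4  44.5] [470.9 379.9] [107.7  24.2] 3.8 [470.4 379.9] 444
turn [ 0.01   0.002 -0.001] then shift cm [  0.23  13.28 -15.4 ] | from [469.5 129.  137.3] F [-0.4  0.5 -0.2] g 4.03 t 36.2
```

View pics/s17c.png

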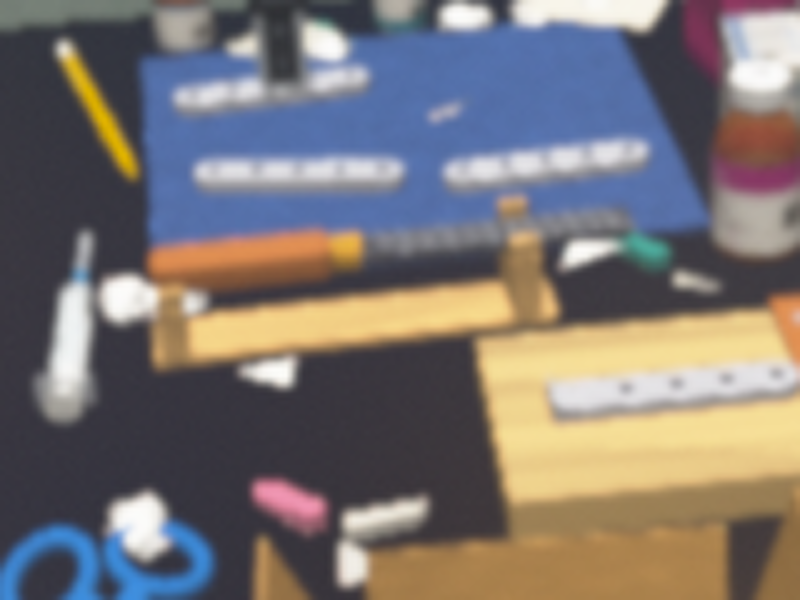

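View pics/t17c.png

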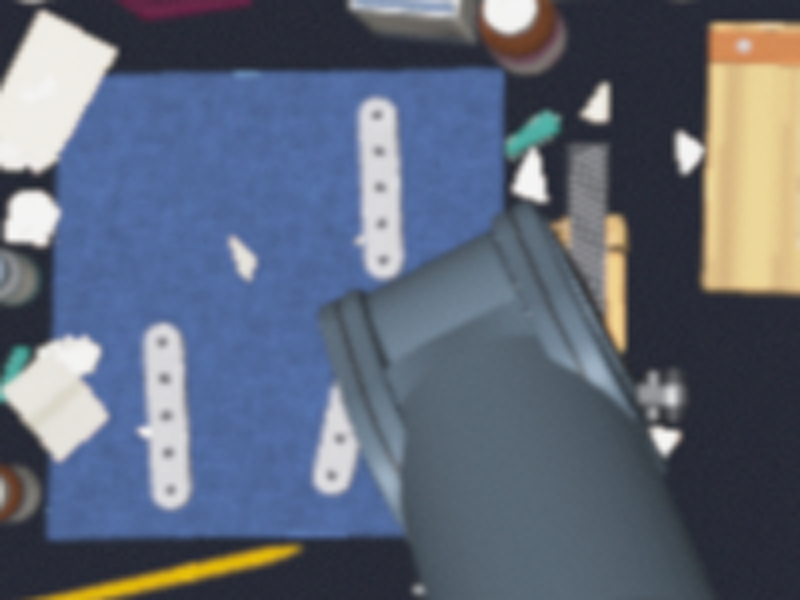

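```bash
python3 -c "
from h import *
go(606,254,60,3.1)"
```

```text
turn [-0.074  0.002 -0.   ] then shift cm [  7.73 -11.75 -14.31] | from [469.5 129.  137.3] F [-0.4  0.5 -0.2] g 4.03 t 36.2
```

```bash
python3 -m creep '[[[0,0,0,-0.074,0,0,3.2],[0,-2,-2.4,0,0,0,3.2],[0,-2,-2.4,0,0,0,3.2],[0,-2,-2.4,0,0,0,3.2],[0,-2,-2.4,0,0,0,3.2],[0,-2,-2.4,0,0,0,3.2],[0,-1.75,-2.31,0,0,0,3.2],[2.5,0,0,0,0,0,3.2],[2.5,0,0,0,0,0,3.2],[2.7,0,0,0,0,0,3.2],[2.5,0,0,0,0,0,3.2],[1.5,0,0,0,0,0,3.2],[0,0,0,0,0,0,3.2],[0,0,0,0,0,0,3.2]]]'; python3 - <<'E'
from h import *
go(606,254,8,3.1)
q=snap('side');a=q['img'][150:270,220:380,::-1];cv2.imwrite('pics/s18c.png',cv2.resize(a,(800,600),interpolation=cv2.INTER_CUBIC))
E
```

```text
t: 37.6
position: [606.8, 254.3, 21.2]
tool_rot: [-0.707, -0.019, 0.707, -0.019]
contact_force: [0.6, 0.3, 0.9]
gripper_width: 0.376
turn [-0.  0. -0.] then shift cm [1.32 0.03 0.08] | from [606.8 254.3  21.2] F [0.6 0.3 0.9] g 3.21 t 37.6
```

View pics/s18c.png

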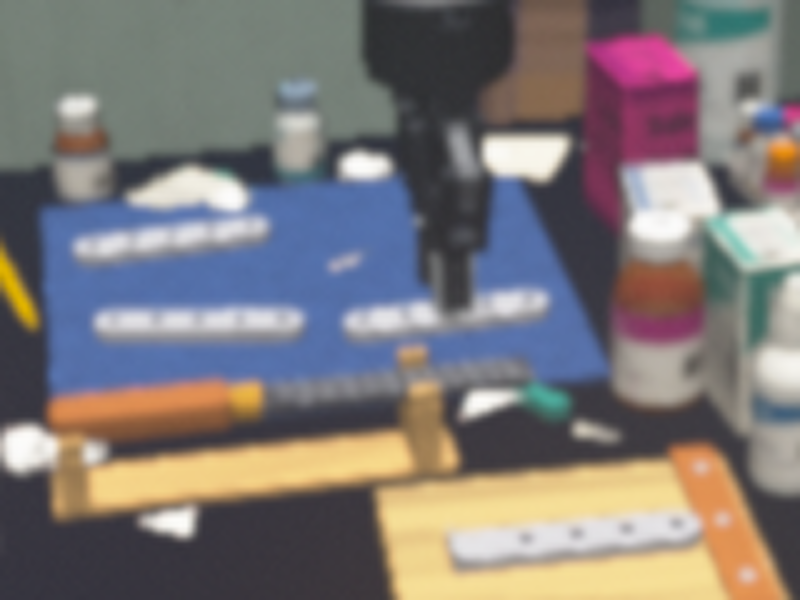

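```bash
python3 -m creep '[[[0.4,0,0.2,0,0,0,3],[0.5,0,0.1,0,0,0,3],[0.3,0,0,0,0,0,3],[0.1,0,0,0,0,0,2.8],[0,0,0,0,0,0,2.8],[0,0,0,0,0,0,1.8],[0,0,0,0,0,0,1.8],[0,0,0,0,0,0,1.8],[0,0,0,0,0,0,1.8],[0,0,0,0,0,0,1.8]]]' 60; python3 -m creep '[[[-1,0,0,0,0,0,1.8],[-2,0,0,0,0,0,1.8],[-3,0,0,0,0,0,1.8],[-3,0,0,0,0,0,1.8],[-3,0,0,0,0,0,1.8],[-3,0,0,0,0,0,1.8],[0,0,0,0,0,0,1.8]]]'; python3 -c "
from h import *
go(524.5,-308,130,-4)"
```

```text
t: 38.65
position: [603.8, 254.1, 8.3]
tool_rot: [0.707, 0.019, -0.707, 0.019]
contact_force: [0.1, -1.3, 4.4]
gripper_width: 0.23
t: 39.35
position: [605.6, 255.0, 163.0]
tool_rot: [0.709, 0.02, -0.705, 0.018]
contact_force: [0.3, -0.2, -0.7]
gripper_width: 0.23
turn [ 0.123 -0.006  0.003] then shift cm [ 3.3  56.73  4.17] | from [605.6 255.  163. ] F [ 0.3 -0.2 -0.7] g 1.96 t 39.35
```

```bash
python3 -m creep '[[[0,0,0,0.123,0,0,1.8],[0,3.35,0.245,0,0,0,1.8],[0,3.35,0.245,0,0,0,1.8],[0,3.35,0.245,0,0,0,1.8],[0,3.35,0.245,0,0,0,1.8],[0,3.35,0.245,0,0,0,1.8],[0,3.35,0.245,0,0,0,1.8],[0,3.35,0.245,0,0,0,1.8],[0,3.35,0.245,0,0,0,1.8],[0,3.35,0.245,0,0,0,1.8],[0,3.35,0.245,0,0,0,1.8],[0,3.35,0.245,0,0,0,1.8],[0,3.35,0.245,0,0,0,1.8],[0,3.35,0.245,0,0,0,1.8],[0,3.35,0.245,0,0,0,1.8],[0,3.35,0.245,0,0,0,1.8],[0,3.35,0.245,0,0,0,1.8],[0,3.1,0.245,0,0,0,1.8],[0,0,0,0,0,0,1.8],[0,0,0,0,0,0,1.8]]]'; python3 - <<'E'
from h import *
go(524.5,-308,80,-4)
q=snap('side');a=q['img'][200:440,180:500,::-1];cv2.imwrite('pics/s19c.png',cv2.resize(a,(800,600),interpolation=cv2.INTER_CUBIC))
q=snap('top');a=q['img'][180:330,360:560,::-1];cv2.imwrite('pics/t19c.png',cv2.resize(a,(800,600),interpolation=cv2.INTER_CUBIC))
E
```

```text
t: 41.35
position: [522.2, -309.2, 157.6]
tool_rot: [-0.706, 0.025, 0.707, 0.025]
contact_force: [-0.3, 0.3, 0.4]
gripper_width: 0.23
turn [-0.001  0.001  0.001] then shift cm [ 7.76 -0.13 -0.22] | from [ 522.2 -309.2  157.6] F [-0.3  0.3  0.4] g 1.96 t 41.35
```

View pics/s19c.png

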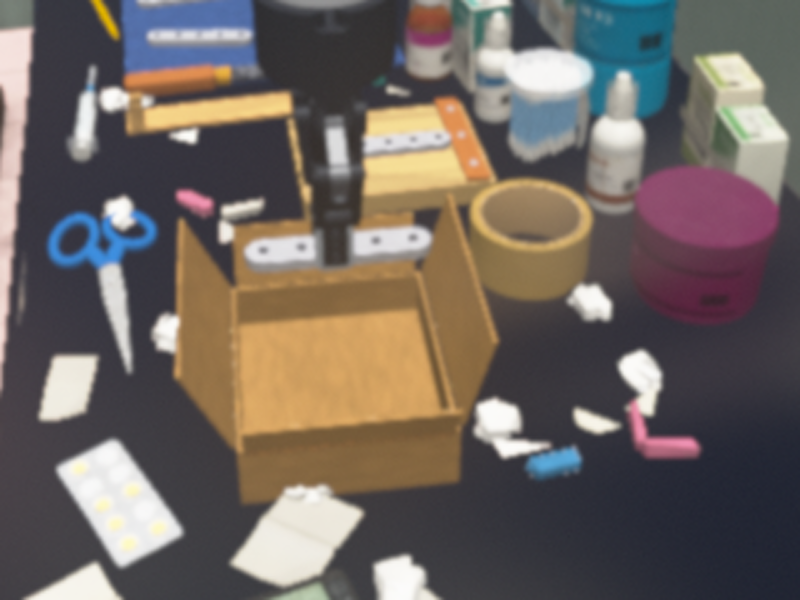

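View pics/t19c.png

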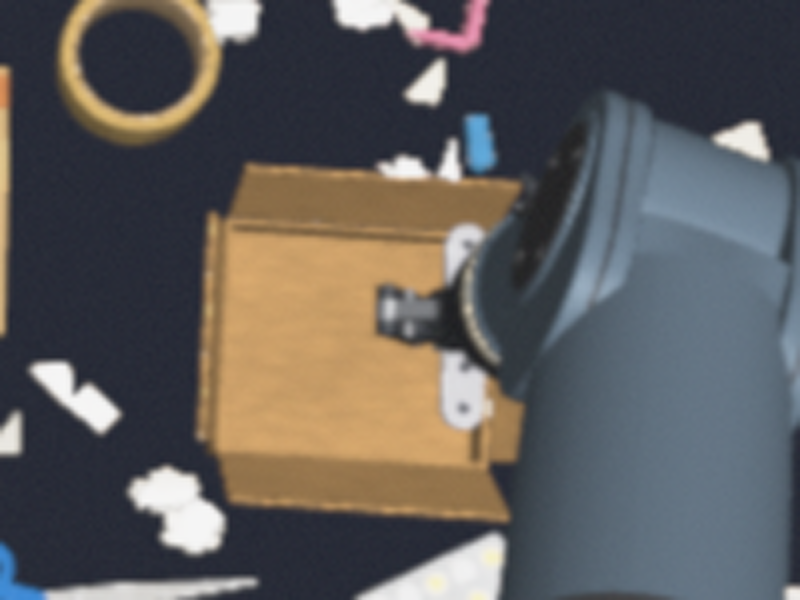

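```bash
python3 -m creep '[[[2,-0.2,-0.2,0,0,0,1.8],[3,0,0,0,0,0,1.8],[3,0,0,0,0,0,1.8],[2,0,0,0,0,0,1.8],[2,0,0,0,0,0,1.8],[1,0,0,0,0,0,1.8],[0.5,0,0,0,0,0,1.8],[0,0,0,0,0,0,1.8],[0,0,0,0,0,0,1.8]]]'; python3 - <<'E'
from h import *
st()
q=snap('side');a=q['img'][200:440,180:500,::-1];cv2.imwrite('pics/s20c.png',cv2.resize(a,(800,600),interpolation=cv2.INTER_CUBIC))
E
```

```text
t: 42.35
position: [525.6, -306.9, 23.8]
tool_rot: [0.707, -0.025, -0.706, -0.024]
contact_force: [0.1, -0.7, -0.5]
gripper_width: 0.227
t 42.35 pos [ 525.6 -306.9   23.8] rot [[0.001, -0.069, -0.998], [-0.0, -0.998, 0.069], [-1.0, 0.0, -0.001]] F [ 0.1 -0.7 -0.5] g 0.22680085136906988
```

View pics/s20c.png

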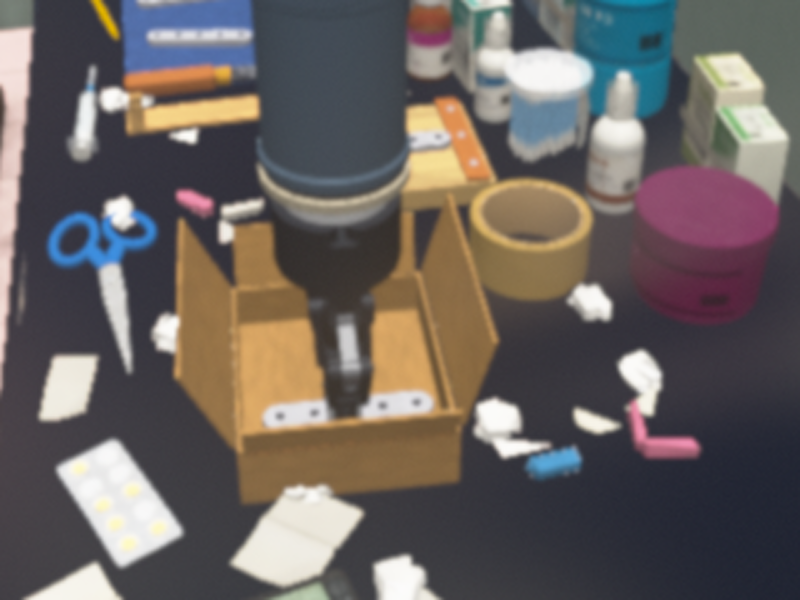

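```bash
python3 -m creep '[[[0.4,0,0,0,0,0,1.8],[0.2,0,0,0,0,0,1.8],[0,0,0,0,0,0,2.6],[0,0,0,0,0,0,3],[0,0,0,0,0,0,3],[-1.5,0,0,0,0,0,3],[-3,0,0,0,0,0,3],[-3,0,0,0,0,0,3],[-3,0,0,0,0,0,3],[-3.5,0,0,0,0,0,3],[0,-3.3,0.3,0,0,0,3],[0,-3.3,0.3,0,0,0,3],[0,-3.3,0.3,0,0,0,3],[0,-3.3,0.3,0,0,0,3],[0,0,0,0,0,0,3]]]'; python3 - <<'E'
from h import *
st()
q=snap('side');a=q['img'][200:440,180:500,::-1];cv2.imwrite('pics/s21c.png',cv2.resize(a,(800,600),interpolation=cv2.INTER_CUBIC))
p=snap('top');a=p['img'][190:340,130:330,::-1];cv2.imwrite('pics/t21c.png',cv2.resize(a,(800,600),interpolation=cv2.INTER_CUBIC))
for d in imaging.masks_of(p,'bar_a')[:6]: print(round(d['score'],2),np.round(np.array(d['box'])*[640,480,640,480],1),*rect(p,d['pixels'],14))
go(481,271,140,-11.9)
E
```

```text
t: 43.9
position: [522.7, -169.0, 158.4]
tool_rot: [0.707, -0.021, -0.706, -0.023]
contact_force: [0.3, -0.1, -0.0]
gripper_width: 0.352
t 43.9 pos [ 522.7 -169.   158.4] rot [[0.001, -0.063, -0.998], [0.002, -0.998, 0.063], [-1.0, -0.002, -0.001]] F [ 0.3 -0.1 -0. ] g 0.3521476794049913
0.89 [205.7 271.1  18.9  41.8] [475.5 272.3] [102.9  24.4] -13.5 [474.5 273.2] 404
0.74 [168.  274.3   8.   45.6] [470.8 379.9] [107.6  23.5] 4.6 [469.9 379.8] 430
turn [ 0.138 -0.001 -0.001] then shift cm [  1.79 -42.78  13.24] | from [ 522.3 -174.9  157.9] F [ 0.8  0.2 -0.1] g 2.98 t 44.05
```

View pics/s21c.png

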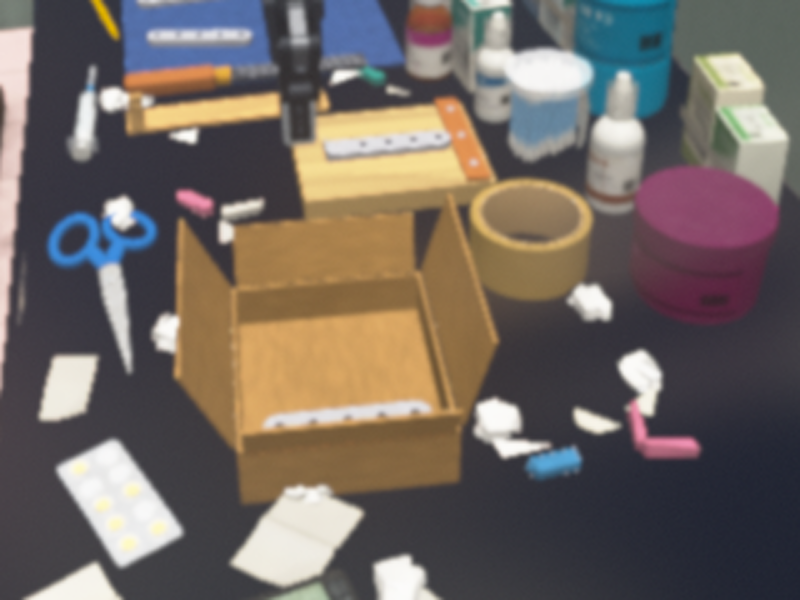

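View pics/t21c.png

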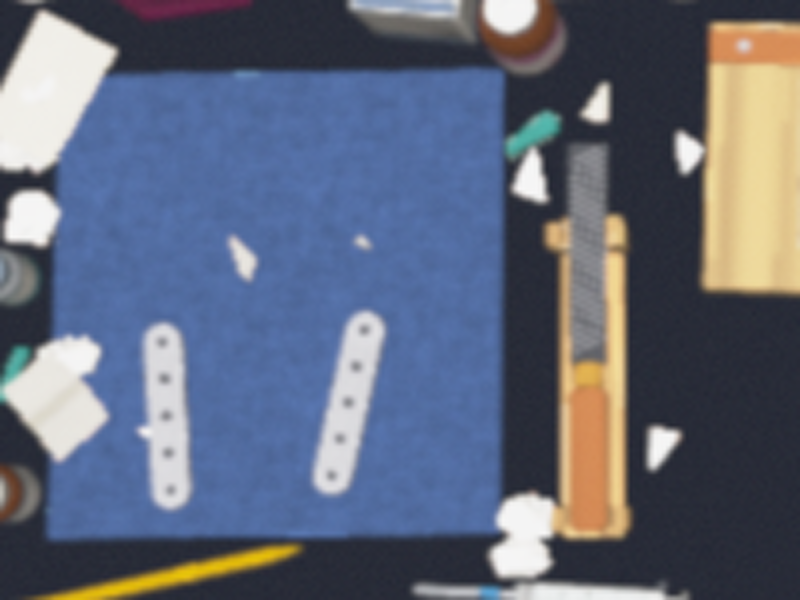

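```bash
python3 -c "
from h import *
go(479.5,271.5,158,-12.5)"; python3 -m creep '[[[0,0,0,0.148,0,0,3.2],[0,-3.4,1.05,0,0,0,3.2],[0,-3.4,1.05,0,0,0,3.2],[0,-3.4,1.05,0,0,0,3.2],[0,-3.4,1.05,0,0,0,3.2],[0,-3.4,1.05,0,0,0,3.2],[0,-3.4,1.05,0,0,0,3.2],[0,-3.4,1.05,0,0,0,3.2],[0,-3.4,1.05,0,0,0,3.2],[0,-3.4,1.05,0,0,0,3.2],[0,-3.4,1.05,0,0,0,3.2],[0,-3.4,1.05,0,0,0,3.2],[0,-3.4,1.05,0,0,0,3.2],[0,-2,0.8,0,0,0,3.2],[0,0,0,0,0,0,3.2],[0,0,0,0,0,0,3.2]]]';python3 -c "
from h import *
go(479.5,271.5,20,-12.5)"
```

```text
turn [ 0.149 -0.001 -0.001] then shift cm [-1.000e-02 -4.266e+01  1.385e+01] | from [ 522.3 -174.9  157.9] F [ 0.8  0.2 -0.1] g 2.98 t 44.05
t: 45.65
position: [484.2, 271.4, 157.1]
tool_rot: [0.703, -0.077, -0.703, -0.077]
contact_force: [-0.0, -0.1, 0.4]
gripper_width: 0.374
turn [-0.    -0.    -0.001] then shift cm [13.71  0.09  0.47] | from [484.2 271.4 157.1] F [-0.  -0.1  0.4] g 3.19 t 45.65
```

```bash
python3 -m creep '[[[2,0.09,0.47,0,0,0,3.2],[3,0,0,0,0,0,3.2],[3,0,0,0,0,0,3.2],[3,0,0,0,0,0,3.2],[2,0,0,0,0,0,3.2],[0.7,0,0,0,0,0,3.2],[0,0,0,0,0,0,3.2],[0,0,0,0,0,0,3.2]]]'; python3 - <<'E'
from h import *
go(479.5,271.5,8,-12.5)
q=snap('side');a=q['img'][150:270,220:380,::-1];cv2.imwrite('pics/s22c.png',cv2.resize(a,(800,600),interpolation=cv2.INTER_CUBIC))
E
```

```text
t: 46.45
position: [479.7, 272.0, 20.9]
tool_rot: [0.703, -0.077, -0.703, -0.077]
contact_force: [-0.2, -0.4, 0.4]
gripper_width: 0.376
turn [-0.    -0.001  0.   ] then shift cm [1.29 0.06 0.  ] | from [479.7 272.   20.9] F [-0.2 -0.4  0.4] g 3.21 t 46.45
```

View pics/s22c.png

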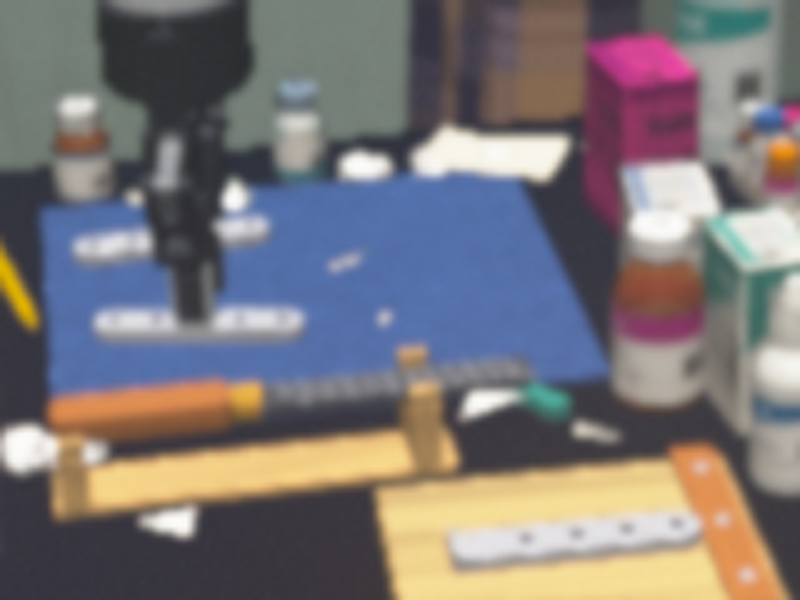

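```bash
python3 -m creep '[[[0.5,0.05,0,0,0,0,3],[0.4,0,0,0,0,0,3],[0.3,0,0,0,0,0,3],[0.1,0,0,0,0,0,2.8],[0,0,0,0,0,0,2.8],[0,0,0,0,0,0,1.8],[0,0,0,0,0,0,1.8],[0,0,0,0,0,0,1.8],[0,0,0,0,0,0,1.8],[0,0,0,0,0,0,1.8]]]' 60; python3 -m creep '[[[-1,0,0,0,0,0,1.8],[-2,0,0,0,0,0,1.8],[-3,0,0,0,0,0,1.8],[-3,0,0,0,0,0,1.8],[-3,0,0,0,0,0,1.8],[-3,0,0,0,0,0,1.8],[0,0,0,0,0,0,1.8]]]'; python3 -c "
from h import *
go(527,-270,158,-4)"
```

```text
t: 47.5
position: [478.7, 272.2, 7.2]
tool_rot: [0.703, -0.077, -0.703, -0.077]
contact_force: [-0.3, 0.1, 4.6]
gripper_width: 0.234
t: 48.2
position: [480.5, 273.1, 161.3]
tool_rot: [0.705, -0.075, -0.701, -0.078]
contact_force: [-0.1, -0.2, -1.5]
gripper_width: 0.232
turn [-0.148 -0.005  0.004] then shift cm [ 0.33 53.86 -8.43] | from [480.5 273.1 161.3] F [-0.1 -0.2 -1.5] g 1.98 t 48.2
```

```bash
python3 -m creep '[[[0,0,0,-0.148,0,0,1.8],[0,3.36,-0.562,0,0,0,1.8],[0,3.36,-0.562,0,0,0,1.8],[0,3.36,-0.562,0,0,0,1.8],[0,3.36,-0.562,0,0,0,1.8],[0,3.36,-0.562,0,0,0,1.8],[0,3.36,-0.562,0,0,0,1.8],[0,3.36,-0.562,0,0,0,1.8],[0,3.36,-0.562,0,0,0,1.8],[0,3.36,-0.562,0,0,0,1.8],[0,3.36,-0.562,0,0,0,1.8],[0,3.36,-0.562,0,0,0,1.8],[0,3.36,-0.562,0,0,0,1.8],[0,3.36,-0.562,0,0,0,1.8],[0,3.36,-0.562,0,0,0,1.8],[0,3.36,-0.562,0,0,0,1.8],[0,0,0,0,0,0,1.8],[0,0,0,0,0,0,1.8]]]';python3 -c "
from h import *
go(529,-235,23,-4)"
```

```text
t: 50.0
position: [527.3, -237.1, 156.4]
tool_rot: [-0.706, 0.025, 0.707, 0.025]
contact_force: [1.2, 1.1, -0.9]
gripper_width: 0.235
turn [-0.001  0.001  0.   ] then shift cm [13.34 -0.22 -0.16] | from [ 527.3 -237.1  156.4] F [ 1.2  1.1 -0.9] g 2.01 t 50.0
```

```bash
python3 -m creep '[[[2,-0.2,-0.1,0,0,0,1.8],[3,0,0,0,0,0,1.8],[3,0,0,0,0,0,1.8],[2,0,0,0,0,0,1.8],[2,0,0,0,0,0,1.8],[1,0,0,0,0,0,1.8],[0.3,0,0,0,0,0,1.8],[0,0,0,0,0,0,1.8],[0,0,0,0,0,0,1.8]]]'; python3 - <<'E'
from h import *
st()
q=snap('side');a=q['img'][200:440,180:500,::-1];cv2.imwrite('pics/s23c.png',cv2.resize(a,(800,600),interpolation=cv2.INTER_CUBIC))
E
```

```text
t: 50.9
position: [529.6, -234.5, 24.9]
tool_rot: [0.707, -0.025, -0.706, -0.024]
contact_force: [0.6, -0.1, 0.1]
gripper_width: 0.232
t 50.9 pos [ 529.6 -234.5   24.9] rot [[0.001, -0.069, -0.998], [-0.0, -0.998, 0.069], [-1.0, 0.0, -0.001]] F [ 0.6 -0.1  0.1] g 0.23204879464336373
```

View pics/s23c.png

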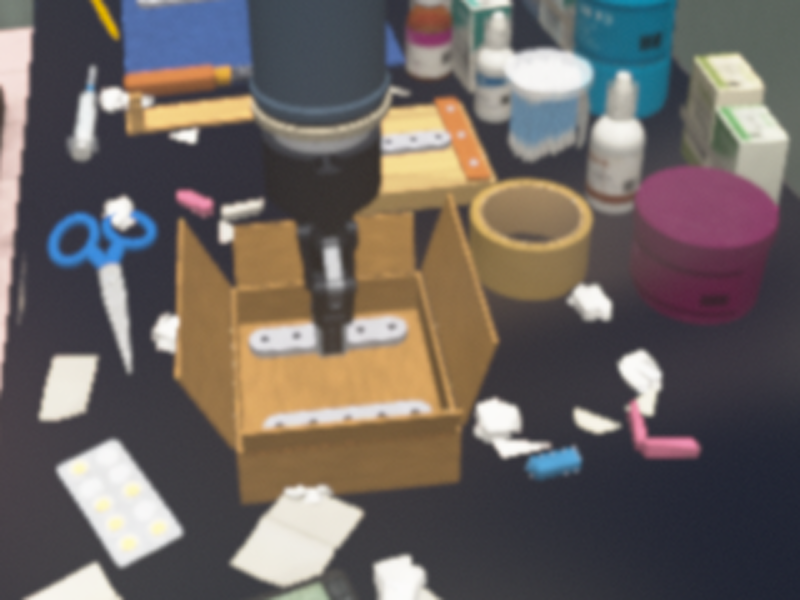

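```bash
python3 -m creep '[[[0.4,0,0,0,0,0,1.8],[0.3,0,0,0,0,0,1.8],[0,0,0,0,0,0,2.6],[0,0,0,0,0,0,3],[0,0,0,0,0,0,3],[-1.5,0,0,0,0,0,3],[-3,0,0,0,0,0,3],[-3,0,0,0,0,0,3],[-3,0,0,0,0,0,3],[-3.5,0,0,0,0,0,3],[0,-3.3,0.3,0,0,0,3],[0,-3.3,0.3,0,0,0,3],[0,-3.3,0.3,0,0,0,3],[0,-3.3,0.3,0,0,0,3],[0,0,0,0,0,0,3]]]'; python3 - <<'E'
from h import *
q=snap('side');a=q['img'][200:440,180:500,::-1];cv2.imwrite('pics/s24c.png',cv2.resize(a,(800,600),interpolation=cv2.INTER_CUBIC))
p=snap('top');a=p['img'][190:340,130:330,::-1];cv2.imwrite('pics/t24c.png',cv2.resize(a,(800,600),interpolation=cv2.INTER_CUBIC))
for d in imaging.masks_of(p,'bar_a')[:6]: print(round(d['score'],2),np.round(np.array(d['box'])*[640,480,640,480],1),*rect(p,d['pixels'],14))
go(472,380,158,4)
E
```

```text
t: 52.45
position: [526.4, -96.6, 157.3]
tool_rot: [0.707, -0.021, -0.707, -0.023]
contact_force: [0.1, 0.1, -0.0]
gripper_width: 0.352
0.8 [458.  242.6  12.   47.3] [ 528.8 -310.3] [108.1  24.2] -5.5 [ 528.4 -310.1] 441
0.74 [167.4 273.8   9.2  45.2] [469.9 379.8] [105.4  23.5] 4.5 [470.3 379.8] 423
0.44 [480.9 241.4  18.3  53.6] [ 524.6 -376. ] [130.5  33.7] -4.5 [ 523.2 -376. ] 759
turn [-0.139 -0.    -0.   ] then shift cm [ -0.09 -48.51   2.04] | from [ 526.2 -102.5  157.1] F [ 0.4 -0.1 -0.3] g 2.97 t 52.6
```

View pics/s24c.png

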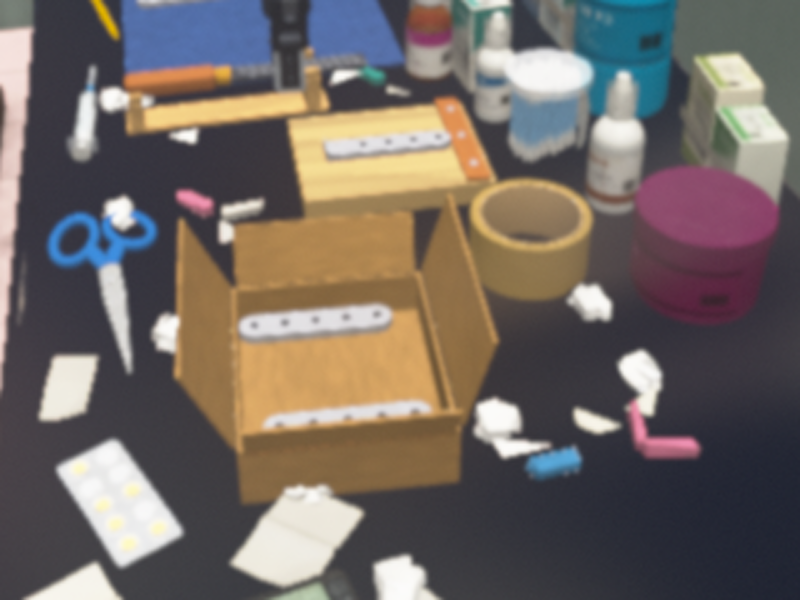

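View pics/t24c.png

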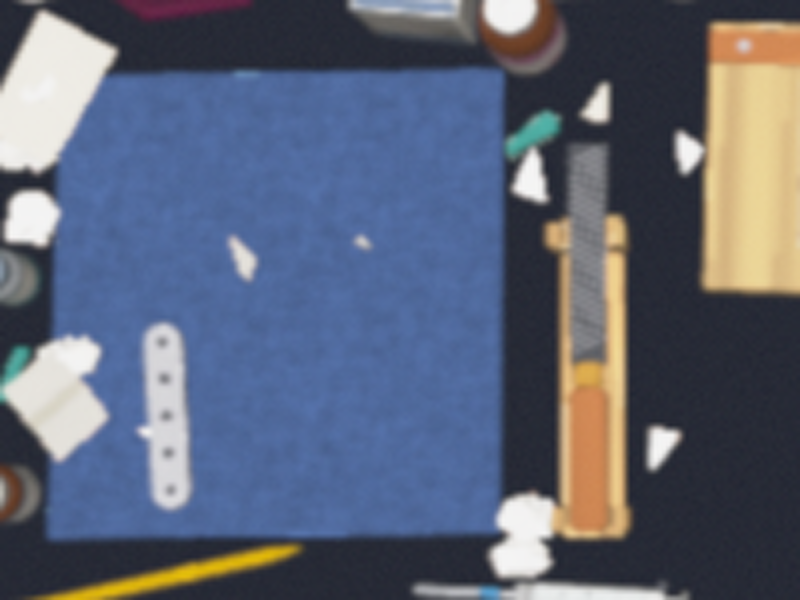

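```bash
python3 -m creep '[[[0,0,0,-0.139,0,0,3.2],[0,-3.5,0.14,0,0,0,3.2],[0,-3.5,0.14,0,0,0,3.2],[0,-3.5,0.14,0,0,0,3.2],[0,-3.5,0.14,0,0,0,3.2],[0,-3.5,0.14,0,0,0,3.2],[0,-3.5,0.14,0,0,0,3.2],[0,-3.5,0.14,0,0,0,3.2],[0,-3.5,0.14,0,0,0,3.2],[0,-3.5,0.14,0,0,0,3.2],[0,-3.5,0.14,0,0,0,3.2],[0,-3.5,0.14,0,0,0,3.2],[0,-3.5,0.14,0,0,0,3.2],[0,-3.5,0.14,0,0,0,3.2],[0,-3,0.14,0,0,0,3.2],[0,0,0,0,0,0,3.2],[0,0,0,0,0,0,3.2]]]';python3 -c "
from h import *
go(471.5,380,20,4)"
```

```text
t: 54.3
position: [473.5, 379.6, 156.6]
tool_rot: [-0.707, -0.024, 0.707, -0.025]
contact_force: [-0.4, -1.6, -0.2]
gripper_width: 0.374
turn [-0.001  0.    -0.001] then shift cm [13.66 -0.06  0.19] | from [473.5 379.6 156.6] F [-0.4 -1.6 -0.2] g 3.2 t 54.3
```

```bash
python3 -m creep '[[[2,-0.06,0.19,0,0,0,3.2],[3,0,0,0,0,0,3.2],[3,0,0,0,0,0,3.2],[3,0,0,0,0,0,3.2],[2,0,0,0,0,0,3.2],[0.7,0,0,0,0,0,3.2],[0,0,0,0,0,0,3.2],[0,0,0,0,0,0,3.2]]]'; python3 - <<'E'
from h import *
go(471.5,380,7.8,4)
q=snap('side');a=q['img'][150:270,220:380,::-1];cv2.imwrite('pics/s25c.png',cv2.resize(a,(800,600),interpolation=cv2.INTER_CUBIC))
E
```

```text
t: 55.1
position: [471.9, 380.4, 21.0]
tool_rot: [0.707, 0.024, -0.706, 0.024]
contact_force: [0.2, 0.7, -0.1]
gripper_width: 0.374
turn [-0.001 -0.001  0.   ] then shift cm [1.32 0.04 0.04] | from [471.9 380.4  21. ] F [ 0.2  0.7 -0.1] g 3.19 t 55.1
```

View pics/s25c.png

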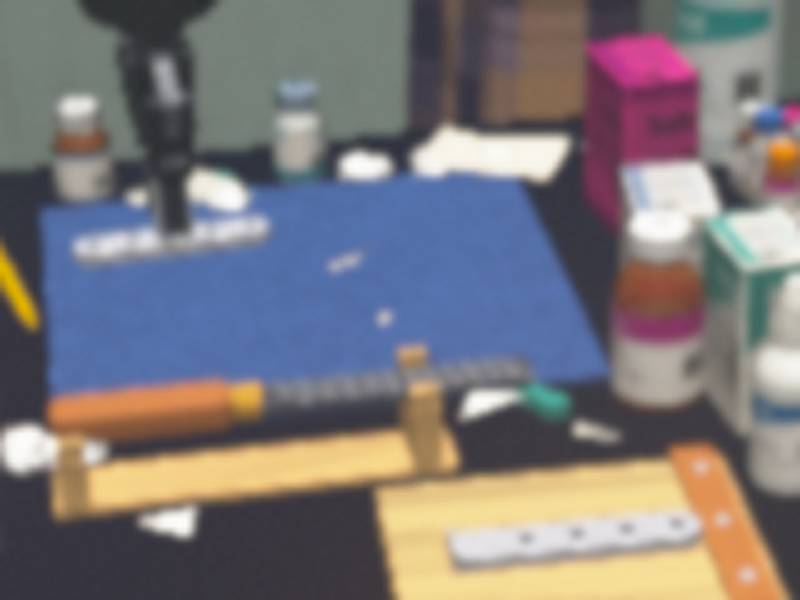

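```bash
python3 -m creep '[[[0.5,0.04,0,0,0,0,3],[0.4,0,0,0,0,0,3],[0.3,0,0,0,0,0,3],[0.1,0,0,0,0,0,2.8],[0,0,0,0,0,0,2.8],[0,0,0,0,0,0,1.8],[0,0,0,0,0,0,1.8],[0,0,0,0,0,0,1.8],[0,0,0,0,0,0,1.8],[0,0,0,0,0,0,1.8]]]' 60; python3 -m creep '[[[-1,0,0,0,0,0,1.8],[-2,0,0,0,0,0,1.8],[-3,0,0,0,0,0,1.8],[-3,0,0,0,0,0,1.8],[-3,0,0,0,0,0,1.8],[-3,0,0,0,0,0,1.8],[0,0,0,0,0,0,1.8],[0,0,0,0.14,0,0,1.8]]]'; python3 -c "
from h import *
go(527,-273,158,-4)"
```

```text
t: 56.15
position: [471.0, 380.6, 7.2]
tool_rot: [0.707, 0.025, -0.707, 0.025]
contact_force: [-1.8, 0.3, 4.3]
gripper_width: 0.238
t: 56.95
position: [471.3, 380.4, 158.2]
tool_rot: [0.707, -0.025, -0.706, -0.026]
contact_force: [-0.4, 1.2, -1.3]
gripper_width: 0.232
turn [-0.002 -0.001  0.001] then shift cm [ 2.000e-02  6.479e+01 -1.011e+01] | from [471.3 380.4 158.2] F [-0.4  1.2 -1.3] g 1.98 t 56.95
```

```bash
python3 -m creep '[[[0,3.41,-0.532,0,0,0,1.8],[0,3.41,-0.532,0,0,0,1.8],[0,3.41,-0.532,0,0,0,1.8],[0,3.41,-0.532,0,0,0,1.8],[0,3.41,-0.532,0,0,0,1.8],[0,3.41,-0.532,0,0,0,1.8],[0,3.41,-0.532,0,0,0,1.8],[0,3.41,-0.532,0,0,0,1.8],[0,3.41,-0.532,0,0,0,1.8],[0,3.41,-0.532,0,0,0,1.8],[0,3.41,-0.532,0,0,0,1.8],[0,3.41,-0.532,0,0,0,1.8],[0,3.41,-0.532,0,0,0,1.8],[0,3.41,-0.532,0,0,0,1.8],[0,3.41,-0.532,0,0,0,1.8],[0,3.41,-0.532,0,0,0,1.8],[0,3.41,-0.532,0,0,0,1.8],[0,3.41,-0.532,0,0,0,1.8],[0,3.41,-0.532,0,0,0,1.8],[0,0,0,0,0,0,1.8]]]';python3 -m creep '[[[0,0,0,0,0,0,1.8]]]';python3 -c "
from h import *
go(527,-273,23,-4)"
```

```text
t: 58.95
position: [525.0, -278.9, 156.5]
tool_rot: [-0.706, 0.028, 0.707, 0.026]
contact_force: [-0.2, -1.1, -0.4]
gripper_width: 0.233
t: 59.05
position: [525.7, -273.5, 156.5]
tool_rot: [-0.706, 0.025, 0.707, 0.026]
contact_force: [-0.8, 0.4, -0.6]
gripper_width: 0.239
turn [-0.002  0.001  0.   ] then shift cm [13.35 -0.06 -0.13] | from [ 525.7 -273.5  156.5] F [-0.8  0.4 -0.6] g 2.04 t 59.05
```

```bash
python3 -m creep '[[[2,0,-0.1,0,0,0,1.8],[3,0,0,0,0,0,1.8],[3,0,0,0,0,0,1.8],[2,0,0,0,0,0,1.8],[2,0,0,0,0,0,1.8],[1,0,0,0,0,0,1.8],[0.3,0,0,0,0,0,1.8],[0,0,0,0,0,0,1.8],[0,0,0,0,0,0,1.8]]]'; python3 - <<'E'
from h import *
st()
q=snap('side');a=q['img'][200:440,180:500,::-1];cv2.imwrite('pics/s26c.png',cv2.resize(a,(800,600),interpolation=cv2.INTER_CUBIC))
E
```

```text
t: 59.95
position: [527.9, -273.0, 24.9]
tool_rot: [0.707, -0.025, -0.706, -0.025]
contact_force: [0.4, 0.3, 0.0]
gripper_width: 0.231
t 59.95 pos [ 527.9 -273.    24.9] rot [[0.001, -0.07, -0.998], [-0.0, -0.998, 0.07], [-1.0, 0.0, -0.001]] F [0.4 0.3 0. ] g 0.2314661306787347
```

View pics/s26c.png

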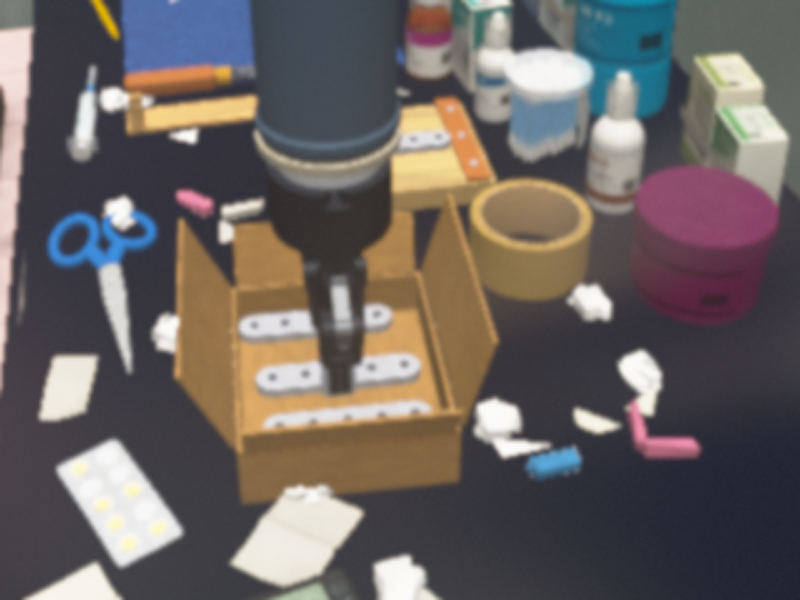

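```bash
python3 -m creep '[[[0.15,0,0,0,0,0,1.8],[0,0,0,0,0,0,2.4],[0,0,0,0,0,0,2.7],[0,0,0,0,0,0,2.7],[0,0,0,0,0,0,2.7],[-1.5,0,0,0,0,0,2.7],[-3,0,0,0,0,0,3],[-3,0,0,0,0,0,3],[-3,0,0,0,0,0,3],[-3.5,0,0,0,0,0,3],[0,-3.3,-1,0,0,0,3],[0,-3.3,-1,0,0,0,3],[0,-3.3,-1,0,0,0,3],[0,-3.3,-1,0,0,0,3],[0,-3.3,-1,0,0,0,3],[0,-3.3,-1,0,0,0,3],[0,0,0,0,0,0,3]]]'; python3 - <<'E'
from h import *
q=snap('side');a=q['img'][200:440,180:500,::-1];cv2.imwrite('pics/s27c.png',cv2.resize(a,(800,600),interpolation=cv2.INTER_CUBIC))
go(619.5,-8.4,155,-1.7)
E
```

```text
t: 61.7
position: [602.7, -73.1, 162.5]
tool_rot: [0.707, -0.021, -0.706, -0.023]
contact_force: [0.8, -0.7, 0.0]
gripper_width: 0.353
turn [-0.036 -0.     0.001] then shift cm [ 0.74 -6.86 -1.58] | from [601.7 -76.5 162.4] F [-0.8 -0.6 -0.9] g 3.03 t 61.75
```

View pics/s27c.png

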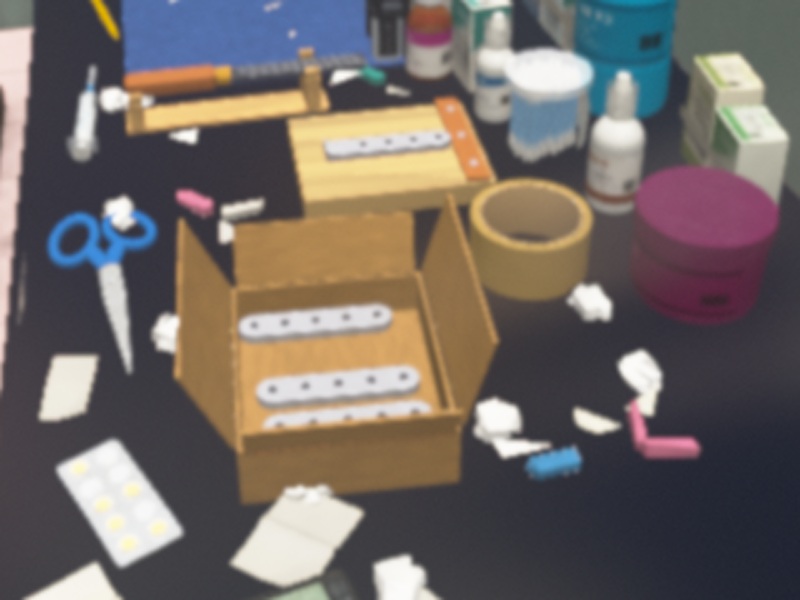

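```bash
python3 -m creep '[[[0,-2.5,-0.6,-0.036,0,0,3.2],[0,-2.5,-0.6,0,0,0,3.2],[0,-1.86,-0.38,0,0,0,3.2],[2,0,0,0,0,0,3.2],[3,0,0,0,0,0,3.2],[3,0,0,0,0,0,3.2],[2.5,0,0,0,0,0,3.2],[1,0,0,0,0,0,3.2],[0,0,0,0,0,0,3.2],[0,0,0,0,0,0,3.2]]]'; python3 - <<'E'
from h import *
go(619.5,-8.4,30.5,-1.7)
q=snap('side');a=q['img'][180:330,240:440,::-1];cv2.imwrite('pics/s28c.png',cv2.resize(a,(800,600),interpolation=cv2.INTER_CUBIC))
E
```

```text
t: 62.75
position: [620.6, -12.6, 48.4]
tool_rot: [0.707, -0.012, -0.707, -0.012]
contact_force: [0.5, 0.2, 0.4]
gripper_width: 0.375
turn [-0.005 -0.001 -0.   ] then shift cm [ 1.79 -0.41  0.12] | from [620.6 -12.6  48.4] F [0.5 0.2 0.4] g 3.2 t 62.75
```

View pics/s28c.png

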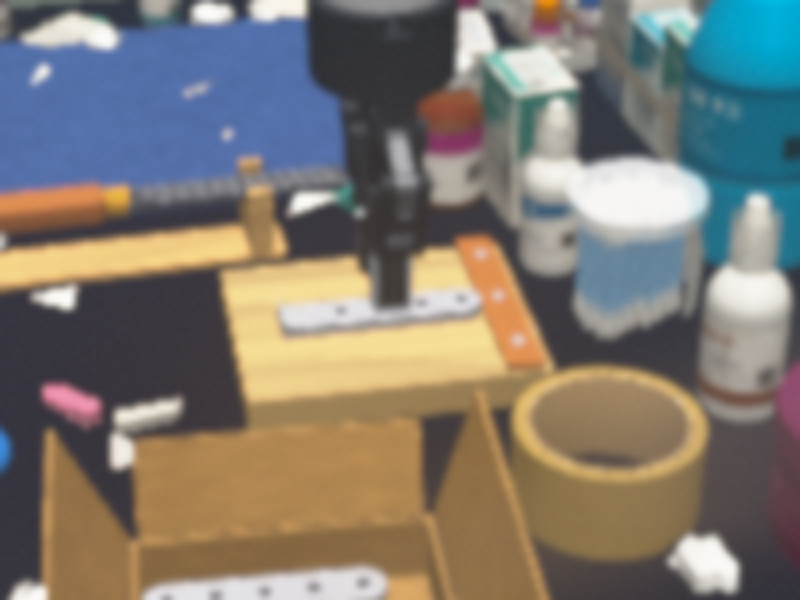

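```bash
python3 -m creep '[[[0.6,-0.41,0.12,0,0,0,3.2],[0.6,0,0,0,0,0,3],[0.4,0,0,0,0,0,3],[0.1,0,0,0,0,0,2.8],[0,0,0,0,0,0,2.8],[0,0,0,0,0,0,1.8],[0,0,0,0,0,0,1.8],[0,0,0,0,0,0,1.8],[0,0,0,0,0,0,1.8],[0,0,0,0,0,0,1.8]]]' 60; python3 -m creep '[[[-1,0,0,0,0,0,1.8],[-2,0,0,0,0,0,1.8],[-3,0,0,0,0,0,1.8],[-3,0,0,0,0,0,1.8],[-3.5,0,0,0,0,0,1.8],[0,0,0,0.04,0,0,1.8]]]'; python3 -c "
from h import *
go(530,-256,155,-4)"
```

```text
t: 63.8
position: [619.0, -7.9, 30.7]
tool_rot: [0.707, -0.012, -0.707, -0.012]
contact_force: [-2.2, -0.1, 3.8]
gripper_width: 0.228
t: 64.4
position: [621.7, -7.7, 160.9]
tool_rot: [0.709, -0.026, -0.704, -0.027]
contact_force: [0.3, -0.4, -0.2]
gripper_width: 0.227
turn [-0.005 -0.008  0.001] then shift cm [ 0.59 25.41  7.42] | from [621.7  -7.7 160.9] F [ 0.3 -0.4 -0.2] g 1.94 t 64.4
```

```bash
python3 - <<'E'
from h import *
p=snap('top');a=p['img'][200:320,400:560,::-1];cv2.imwrite('pics/t29c.png',cv2.resize(a,(800,600),interpolation=cv2.INTER_CUBIC))
for d in imaging.masks_of(p,'bar_a')[:6]: print(round(d['score'],2),np.round(np.array(d['box'])*[640,480,640,480],1),*rect(p,d['pixels'],21))
E
```

```text
0.93 [414.5 243.9  13.5  48.7] [ 522.4 -210.3] [106.9  18.9] -4.5 [ 522.7 -210.2] 344
0.79 [456.2 243.2  14.   49.8] [ 527.3 -309.2] [109.7  25.1] -5.7 [ 528.5 -309.2] 465
0.7 [441.  246.5  12.3  45.3] [ 527.5 -274.8] [105.2  23. ] -4.2 [ 527.1 -274.6] 418
0.5 [482.5 240.2  16.4  55.2] [ 525.2 -375.2] [132.1  36.3] -3.9 [ 525.6 -374.8] 834
```

View pics/t29c.png

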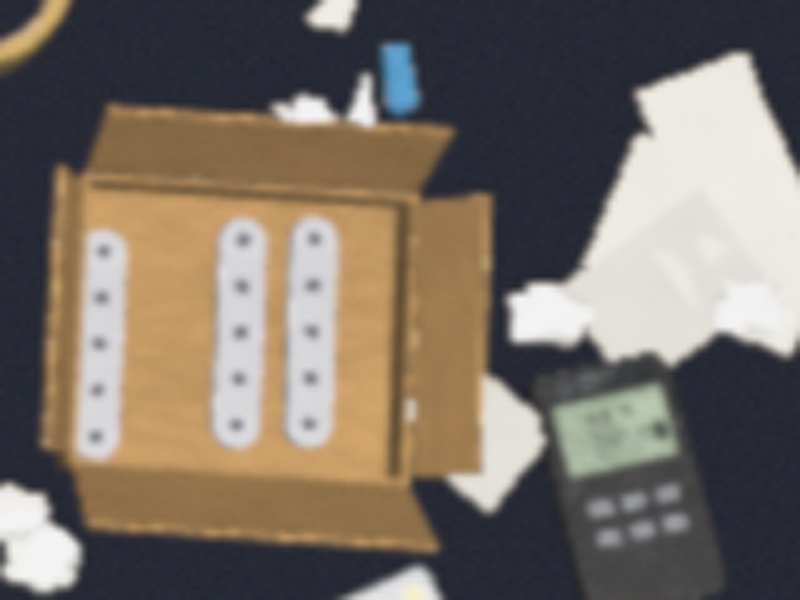

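```bash
python3 -m creep '[[[0,2.99,0.94,0,0,0,1.8],[0,2.99,0.94,0,0,0,1.8],[0,2.99,0.94,0,0,0,1.8],[0,2.99,0.94,0,0,0,1.8],[0,2.99,0.94,0,0,0,1.8],[0,2.99,0.94,0,0,0,1.8],[0,2.99,0.94,0,0,0,1.8],[0,2.99,0.94,0,0,0,1.8],[0,0,0,0,0,0,1.8],[0,0,0,0,0,0,1.8]]]';python3 -c "
from h import *
go(529,-242,25,-4)"
```

```text
t: 65.5
position: [525.6, -241.3, 154.9]
tool_rot: [-0.706, 0.026, 0.707, 0.027]
contact_force: [0.1, 0.4, -0.8]
gripper_width: 0.235
turn [-0.005  0.001  0.   ] then shift cm [12.99  0.05 -0.35] | from [ 525.6 -241.3  154.9] F [ 0.1  0.4 -0.8] g 2.01 t 65.5
```

```bash
python3 -m creep '[[[2,0,-0.2,0,0,0,1.8],[3,0,0,0,0,0,1.8],[3,0,0,0,0,0,1.8],[2,0,0,0,0,0,1.8],[2,0,0,0,0,0,1.8],[1,0,0,0,0,0,1.8],[0,0,0,0,0,0,1.8],[0,0,0,0,0,0,1.8],[0,0,0,0,0,0,2.4],[0,0,0,0,0,0,2.7],[0,0,0,0,0,0,2.7],[0,0,0,0,0,0,2.7],[-1.5,0,0,0,0,0,2.7],[-3,0,0,0,0,0,3],[-3,0,0,0,0,0,3],[-3,0,0,0,0,0,3],[-3.5,0,0,0,0,0,3],[0,0,0,0,0,0,0]]]'; python3 - <<'E'
from h import *
st()
q=snap('side');a=q['img'][200:440,180:500,::-1];cv2.imwrite('pics/s30c.png',cv2.resize(a,(800,600),interpolation=cv2.INTER_CUBIC))
E
```

```text
t: 67.3
position: [530.6, -241.9, 170.2]
tool_rot: [0.709, -0.027, -0.704, -0.025]
contact_force: [0.2, 0.1, -0.8]
gripper_width: 0.196
t 67.3 pos [ 530.6 -241.9  170.2] rot [[0.007, -0.074, -0.997], [-0.003, -0.997, 0.074], [-1.0, 0.002, -0.007]] F [ 0.2  0.1 -0.8] g 0.19649910828293096
```

View pics/s30c.png

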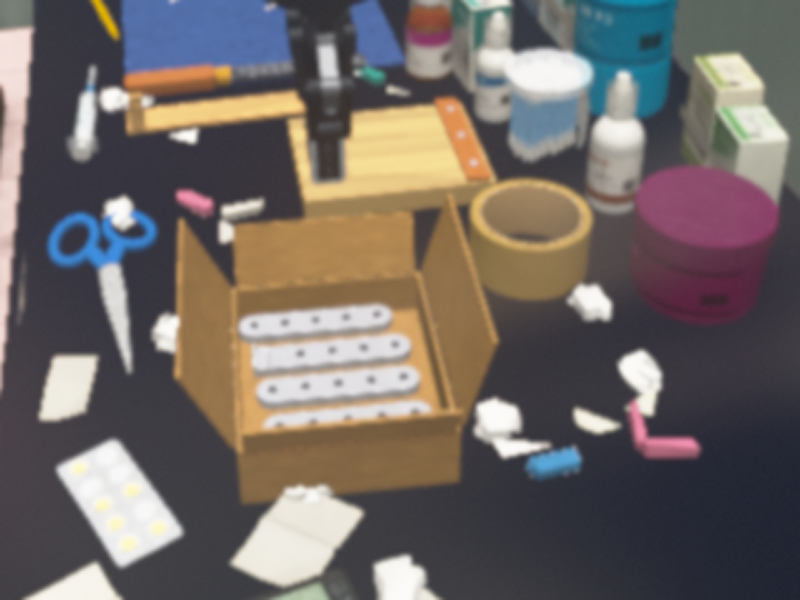

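```bash
python3 -m creep '[[[0,-3.3,0,0,0,0,0],[0,-3.3,0,0,0,0,0],[0,-3.2,0,0,0,0,0],[3,0,0,0,0,0,0],[3,0,0,0,0,0,0],[3,0,0,0,0,0,0],[1.5,0,0,0,0,0,0],[0,0,0,0,0,0,0],[0,0,0,0,0,0,0]]]' 60; python3 - <<'E'
from h import *
st()
go(536,-144,65,-4.2)
q=snap('side');a=q['img'][200:440,180:500,::-1];cv2.imwrite('pics/s31c.png',cv2.resize(a,(800,600),interpolation=cv2.INTER_CUBIC))
E
```

```text
t: 68.25
position: [535.2, -143.1, 60.2]
tool_rot: [-0.706, 0.026, 0.707, 0.026]
contact_force: [0.1, 0.9, 0.7]
gripper_width: -0.001
t 68.25 pos [ 535.2 -143.1   60.2] rot [[-0.001, -0.074, -0.997], [0.0, -0.997, 0.074], [-1.0, -0.0, 0.001]] F [0.1 0.9 0.7] g -0.0011577341544891386
turn [-0.001  0.001  0.   ] then shift cm [-0.48  0.08 -0.09] | from [ 535.2 -143.1   60.2] F [0.1 0.9 0.7] g -0.01 t 68.25
```

View pics/s31c.png

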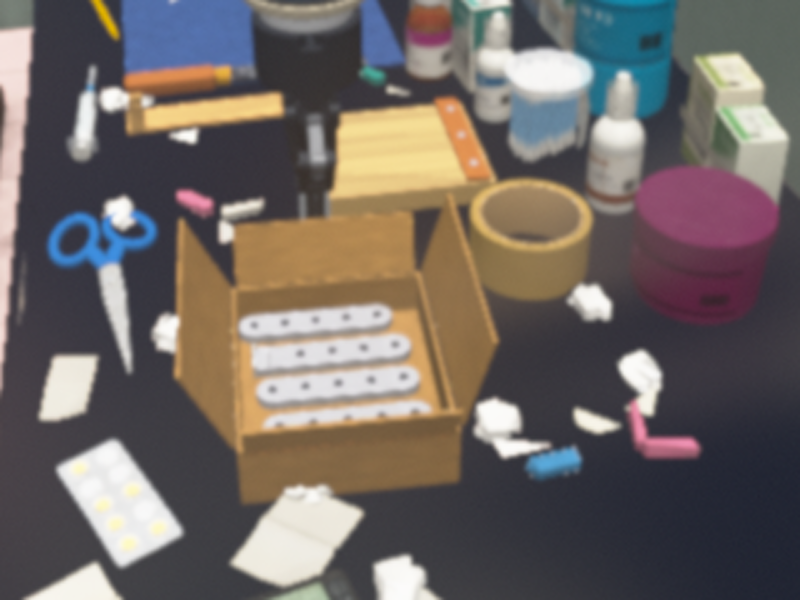

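```bash
python3 -m creep '[[[-0.8,0,0,0,0,0,0],[0,1,0,0,0,0,0],[0,1,0,0,0,0,0],[0,1,0,0,0,0,0],[0,0.7,0,0,0,0,0],[0,0,0,0,0,0,0]]]'; python3 -m creep '[[[0,0.8,0,0,0,0,0],[0,0.8,0,0,0,0,0],[0,0.8,0,0,0,0,0],[0,0,0,0,0,0,0]]]';python3 - <<'E'
from h import *
st()
q=snap('side');a=q['img'][200:440,180:500,::-1];cv2.imwrite('pics/s32c.png',cv2.resize(a,(800,600),interpolation=cv2.INTER_CUBIC))
E
```

```text
t: 68.9
position: [532.4, -182.0, 68.4]
tool_rot: [-0.707, 0.027, 0.707, 0.027]
contact_force: [0.1, 0.3, -0.7]
gripper_width: -0.0
t: 69.3
position: [530.7, -205.8, 68.4]
tool_rot: [-0.707, 0.027, 0.707, 0.027]
contact_force: [0.3, -0.7, -0.2]
gripper_width: -0.004
t 69.3 pos [ 530.7 -205.8   68.4] rot [[-0.0, -0.076, -0.997], [-0.001, -0.997, 0.076], [-1.0, 0.001, 0.0]] F [ 0.3 -0.7 -0.2] g -0.003745914263443901
```

View pics/s32c.png

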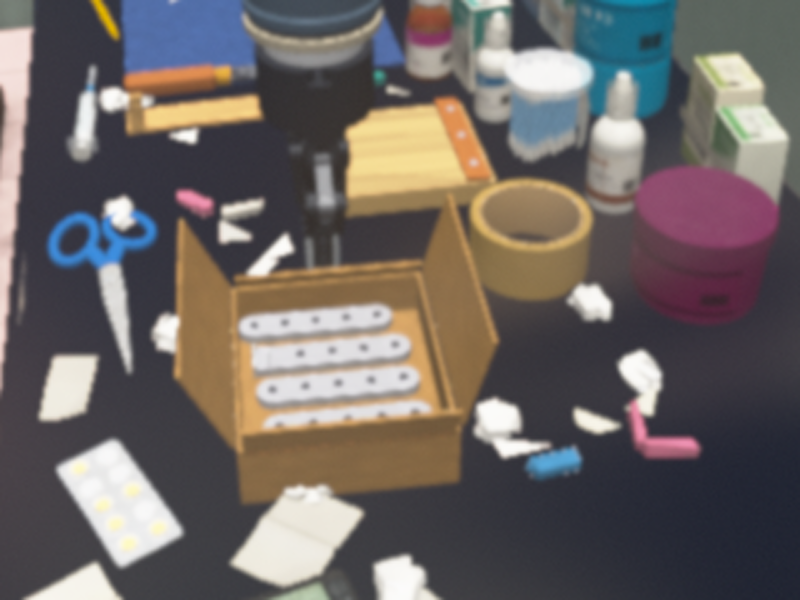

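```bash
python3 -m creep '[[[0.3,0.5,0,0,0,0,0],[0.4,0.5,0,0,0,0,0],[0.4,0.3,0,0,0,0,0],[0.4,0.3,0,0,0,0,0],[0,0,0,0,0,0,0]]]'; python3 -m creep '[[[0.2,0.2,0,0,0,0,0],[0.1,0,0,0,0,0,0],[0,0,0,0,0,0,0]]]';  python3 - <<'E'
from h import *
st()
q=snap('side');a=q['img'][250:370,240:400,::-1];cv2.imwrite('pics/s33c.png',cv2.resize(a,(800,600),interpolation=cv2.INTER_CUBIC))
E
```

```text
t: 69.85
position: [529.4, -220.5, 52.8]
tool_rot: [-0.706, 0.026, 0.707, 0.026]
contact_force: [-0.0, 0.5, -0.5]
gripper_width: 0.003
t: 70.15
position: [529.7, -222.1, 50.4]
tool_rot: [-0.707, 0.026, 0.707, 0.026]
contact_force: [0.3, 0.5, -0.3]
gripper_width: 0.001
t 70.15 pos [ 529.7 -222.1   50.4] rot [[-0.0, -0.074, -0.997], [-0.0, -0.997, 0.074], [-1.0, 0.0, 0.0]] F [ 0.3  0.5 -0.3] g 0.0006511957072328873
```

View pics/s33c.png

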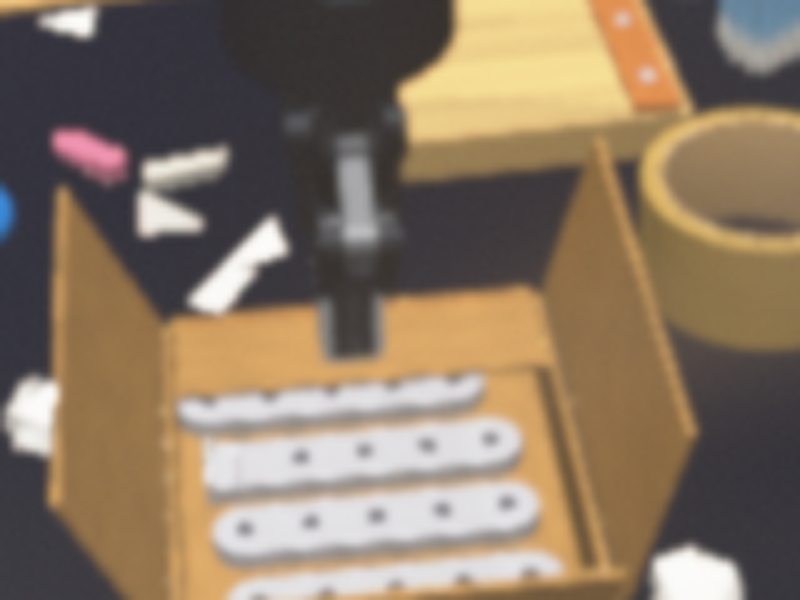

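```bash
python3 -m creep '[[[0.1,0,0,0,0,0,0],[0.1,0,0,0,0,0,0],[0,0,0,0,0,0,0],[0,0,0,0,0,0,0]]]'; python3 -m creep '[[[0.1,0,0,0,0,0,0],[0,0,0,0,0,0,0],[0,0,0,0,0,0,0]]]'
```

```text
t: 70.6
position: [529.6, -221.9, 48.4]
tool_rot: [-0.707, 0.026, 0.707, 0.026]
contact_force: [-0.7, -0.2, 0.9]
gripper_width: -0.003
t: 70.9
position: [529.7, -221.9, 48.0]
tool_rot: [0.707, -0.026, -0.707, -0.026]
contact_force: [-2.5, 0.7, 7.1]
gripper_width: -0.0
```

```bash
python3 -m creep '[[[-1,0,0,0,0,0,0],[-3,0,0,0,0,0,0],[-4,0,0,0,0,0,0],[0,3,0,0,0,0,0],[0,3,0,0,0,0,0],[0,3,0,0,0,0,0],[0,3,0,0,0,0,0],[0,3,0,0,0,0,0],[0,2.8,0,0,0,0,0],[2,0,0,0,0,0,0],[2,0,0,0,0,0,0],[2,0,0,0,0,0,0],[0,0,0,0,0,0,0],[0,0,0,0,0,0,0]]]'; python3 - <<'E'
from h import *
st()
q=snap('side');a=q['img'][200:440,180:500,::-1];cv2.imwrite('pics/s34c.png',cv2.resize(a,(800,600),interpolation=cv2.INTER_CUBIC))
E
```

```text
t: 72.3
position: [516.6, -399.5, 68.0]
tool_rot: [-0.707, 0.026, 0.707, 0.026]
contact_force: [-0.1, -1.1, 1.0]
gripper_width: 0.0
t 72.3 pos [ 516.6 -399.5   68. ] rot [[-0.0, -0.074, -0.997], [0.0, -0.997, 0.074], [-1.0, -0.0, 0.0]] F [-0.1 -1.1  1. ] g 4.088858279748625e-05
```

View pics/s34c.png

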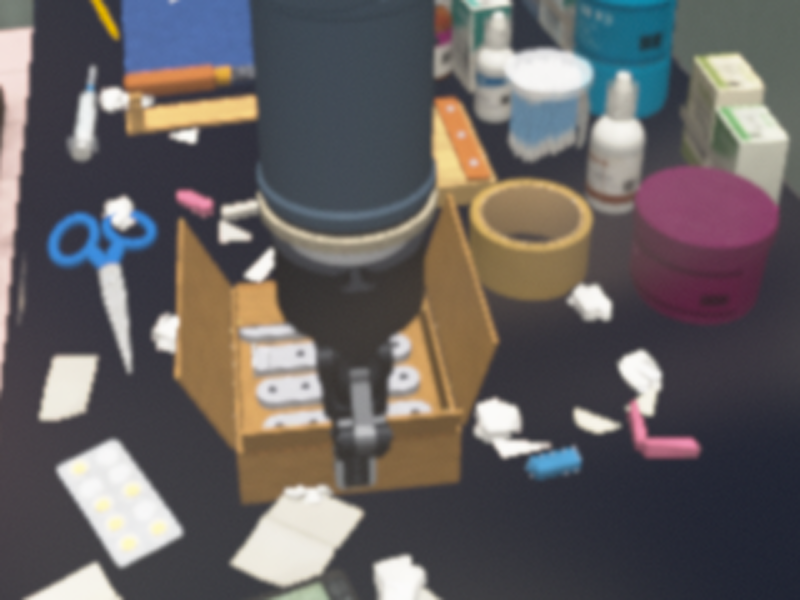

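```bash
python3 -m creep '[[[0,-1,0,0,0,0,0],[0,-1,0,0,0,0,0],[0,-1,0,0,0,0,0],[0,-1,0,0,0,0,0],[0,-0.8,0,0,0,0,0],[0,-0.7,0,0,0,0,0],[0,-0.7,0,0,0,0,0],[0,0,0,0,0,0,0]]]'; python3 -m creep '[[[0.3,-0.5,0,0,0,0,0],[0.4,-0.5,0,0,0,0,0],[0.4,-0.3,0,0,0,0,0],[0.4,-0.3,0,0,0,0,0],[0,0,0,0,0,0,0]]]';  python3 - <<'E'
from h import *
st()
q=snap('side');a=q['img'][250:400,220:420,::-1];cv2.imwrite('pics/s35c.png',cv2.resize(a,(800,600),interpolation=cv2.INTER_CUBIC))
E
```

```text
t: 73.15
position: [521.3, -336.3, 67.5]
tool_rot: [-0.707, 0.026, 0.707, 0.026]
contact_force: [-0.2, 0.2, 0.2]
gripper_width: -0.004
t: 73.65
position: [522.0, -320.8, 51.7]
tool_rot: [-0.706, 0.026, 0.707, 0.026]
contact_force: [0.5, -0.4, 0.1]
gripper_width: 0.004
t 73.65 pos [ 522.  -320.8   51.7] rot [[-0.001, -0.073, -0.997], [0.001, -0.997, 0.073], [-1.0, -0.001, 0.001]] F [ 0.5 -0.4  0.1] g 0.003956334253090545
```

View pics/s35c.png

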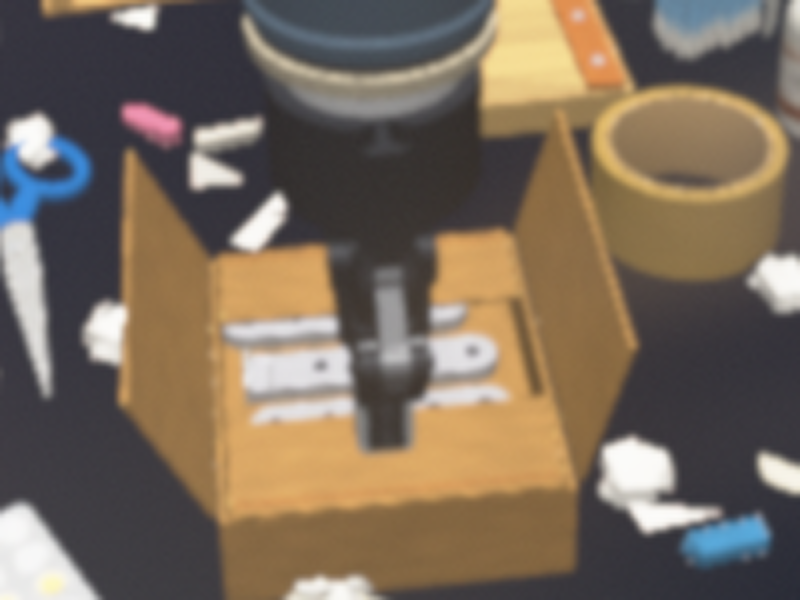

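```bash
python3 -m creep '[[[0.2,-0.1,0,0,0,0,0],[0.1,0,0,0,0,0,0],[0.1,0,0,0,0,0,0],[0.05,0,0,0,0,0,0],[0,0,0,0,0,0,0],[0,0,0,0,0,0,0]]]'; python3 -m creep '[[[-0.5,0,0,0,0,0,0],[-3,0,0,0,0,0,0],[-4,0,0,0,0,0,0],[-4,0,0,0,0,0,0],[-3,0,0,0,0,0,0],[0,0,0,0,0,0,0]]]'; python3 - <<'E'
from h import *
st()
q=snap('side');a=q['img'][250:400,220:420,::-1];cv2.imwrite('pics/s36c.png',cv2.resize(a,(800,600),interpolation=cv2.INTER_CUBIC))
E
```

```text
t: 74.3
position: [522.4, -320.7, 48.1]
tool_rot: [0.707, -0.026, -0.707, -0.026]
contact_force: [-0.5, 0.2, 3.3]
gripper_width: -0.002
t: 74.9
position: [524.3, -322.0, 197.9]
tool_rot: [0.709, -0.028, -0.704, -0.025]
contact_force: [0.1, -1.0, 0.3]
gripper_width: 0.0
t 74.9 pos [ 524.3 -322.   197.9] rot [[0.007, -0.075, -0.997], [-0.004, -0.997, 0.075], [-1.0, 0.003, -0.007]] F [ 0.1 -1.   0.3] g 0.0004125012517888145
```

View pics/s36c.png

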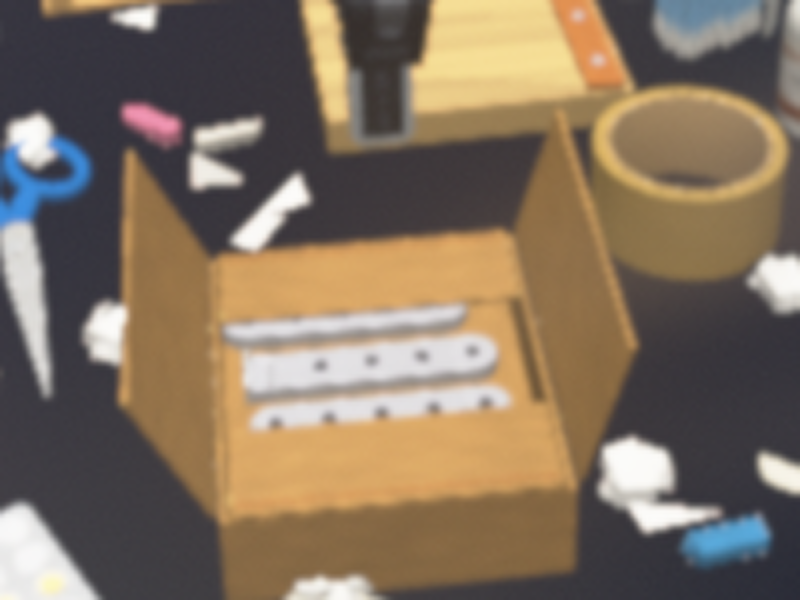

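```bash
python3 -c "
from h import *
go(402,-263,180,-4.2)"
```

```text
turn [-0.001 -0.004 -0.002] then shift cm [ 1.54 -4.94 12.52] | from [ 523.3 -321.5  195.4] F [-0.2 -0.4 -0.6] g 0.01 t 74.95
```

```bash
python3 -m creep '[[[0,-1,2.5,0,0,0,0],[0,-1,2.5,0,0,0,0],[0,-1,2.5,0,0,0,0],[0,-1,2.5,0,0,0,0],[0,-0.94,2.5,0,0,0,0],[0,0,0,0,0,0,0],[3,0,0,0,0,0,0],[3,0,0,0,0,0,0],[3,0,0,0,0,0,0],[2,0,0,0,0,0,0],[0,0,0,0,0,0,0],[0,0,0,0,0,0,0]]]'; python3 - <<'E'
from h import *
st();go(402,-263,85,-4.2)
q=snap('side');a=q['img'][200:440,180:500,::-1];cv2.imwrite('pics/s37c.png',cv2.resize(a,(800,600),interpolation=cv2.INTER_CUBIC))
E
```

```text
t: 76.15
position: [401.4, -262.2, 82.7]
tool_rot: [-0.706, 0.026, 0.707, 0.026]
contact_force: [0.2, -0.4, 0.8]
gripper_width: 0.001
t 76.15 pos [ 401.4 -262.2   82.7] rot [[-0.001, -0.074, -0.997], [0.001, -0.997, 0.074], [-1.0, -0.001, 0.001]] F [ 0.2 -0.4  0.8] g 0.0012997475541872998
turn [-0.001  0.001  0.001] then shift cm [-0.23  0.08 -0.07] | from [ 401.4 -262.2   82.7] F [ 0.2 -0.4  0.8] g 0.01 t 76.15
```

View pics/s37c.png

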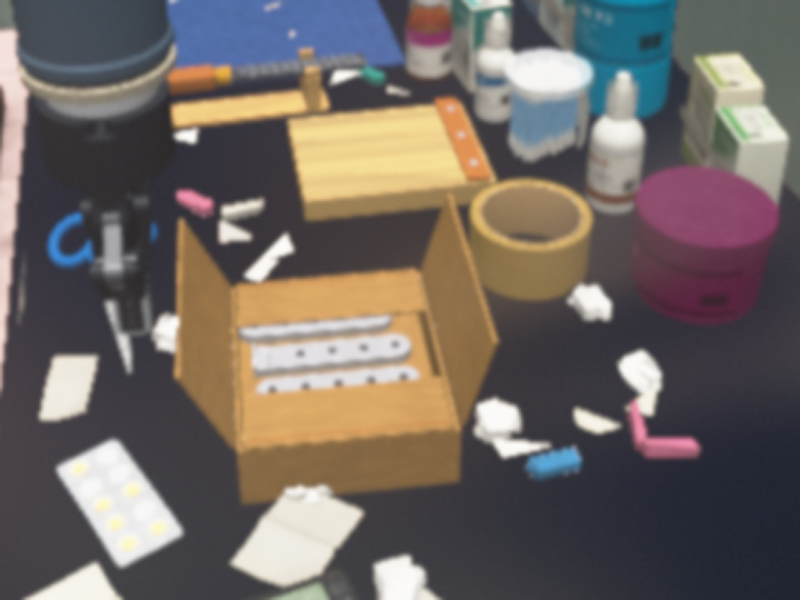

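```bash
python3 -m creep '[[[0,0,-0.9,0,0,0,0],[0,0,-0.9,0,0,0,0],[0,0,-0.9,0,0,0,0],[0,0,-0.9,0,0,0,0],[0,0,-0.9,0,0,0,0],[0,0,-0.9,0,0,0,0],[0,0,-0.9,0,0,0,0],[0,0,-0.9,0,0,0,0],[0,0,-0.9,0,0,0,0],[0,0,0,0,0,0,0]]]'; python3 -m creep '[[[0.4,0,-0.4,0,0,0,0],[0.4,0,-0.4,0,0,0,0],[0.5,0,-0.3,0,0,0,0],[0.5,0,-0.2,0,0,0,0],[0.4,0,-0.1,0,0,0,0],[0.4,0,0,0,0,0,0],[0,0,0,0,0,0,0]]]';  python3 - <<'E'
from h import *
st()
q=snap('side');a=q['img'][200:440,180:500,::-1];cv2.imwrite('pics/s38c.png',cv2.resize(a,(800,600),interpolation=cv2.INTER_CUBIC))
E
```

```text
t: 77.2
position: [483.9, -268.1, 83.0]
tool_rot: [0.707, -0.026, -0.706, -0.026]
contact_force: [1.2, 0.4, 0.2]
gripper_width: -0.002
t: 77.9
position: [495.7, -269.0, 56.3]
tool_rot: [-0.706, 0.026, 0.707, 0.026]
contact_force: [0.4, 0.1, 0.2]
gripper_width: 0.001
t 77.9 pos [ 495.7 -269.    56.3] rot [[-0.001, -0.074, -0.997], [0.0, -0.997, 0.074], [-1.0, -0.0, 0.001]] F [0.4 0.1 0.2] g 0.0009302945758212492
```

View pics/s38c.png

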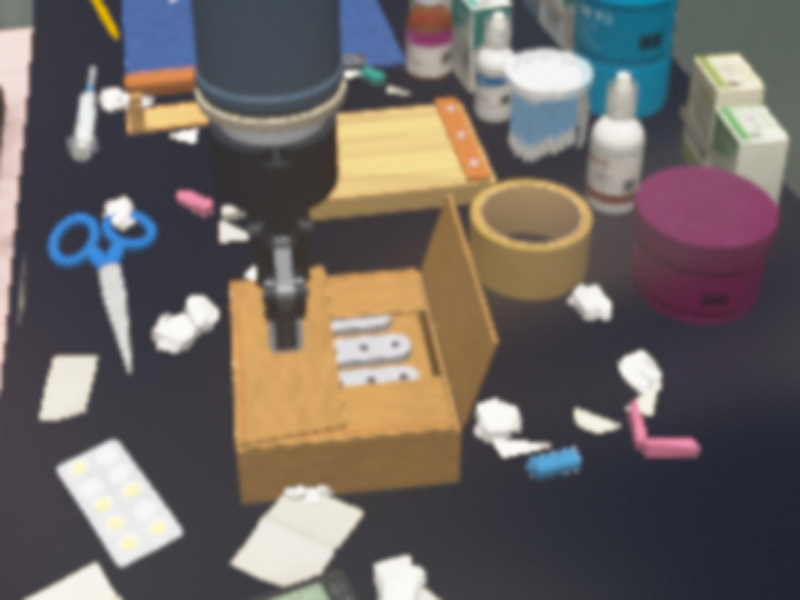

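Press to contact, then up and over to the far flap.

```bash
python3 -m creep '[[[0.2,0,-0.2,0,0,0,0],[0.2,0,0,0,0,0,0],[0.1,0,0,0,0,0,0],[0,0,0,0,0,0,0],[0,0,0,0,0,0,0]]]'; python3 -m creep '[[[0.1,0,0,0,0,0,0],[0,0,0,0,0,0,0],[0,0,0,0,0,0,0]]]'; python3 -m creep '[[[-0.5,0,0,0,0,0,0],[-3,0,0,0,0,0,0],[-4,0,0,0,0,0,0],[-4,0,0,0,0,0,0],[-2,0,0,0,0,0,0],[0,0,0,0,0,0,0]]]'; python3 - <<'E'
from h import *
st();go(527+128,-272-9.4,185,-4.2)
q=snap('side');a=q['img'][200:440,180:500,::-1];cv2.imwrite('pics/s39c.png',cv2.resize(a,(800,600),interpolation=cv2.INTER_CUBIC))
E
```

```text
t: 78.45
position: [498.0, -269.4, 52.0]
tool_rot: [-0.707, 0.026, 0.707, 0.026]
contact_force: [-0.6, 0.3, -0.0]
gripper_width: -0.001
t: 78.75
position: [498.1, -269.4, 51.1]
tool_rot: [0.707, -0.026, -0.707, -0.026]
contact_force: [-0.3, -0.8, 3.5]
gripper_width: -0.007
t: 79.35
position: [499.6, -270.1, 189.5]
tool_rot: [0.709, -0.027, -0.705, -0.025]
contact_force: [0.4, 0.1, -0.9]
gripper_width: 0.0
t 79.35 pos [ 499.6 -270.1  189.5] rot [[0.005, -0.074, -0.997], [-0.003, -0.997, 0.074], [-1.0, 0.002, -0.006]] F [ 0.4  0.1 -0.9] g 0.00018080490769141214
turn [-0.001 -0.006 -0.002] then shift cm [ 4.500e-01 -1.000e-02 -1.558e+01] | from [ 499.6 -270.1  189.5] F [ 0.4  0.1 -0.9] g 0.0 t 79.35
```

View pics/s39c.png

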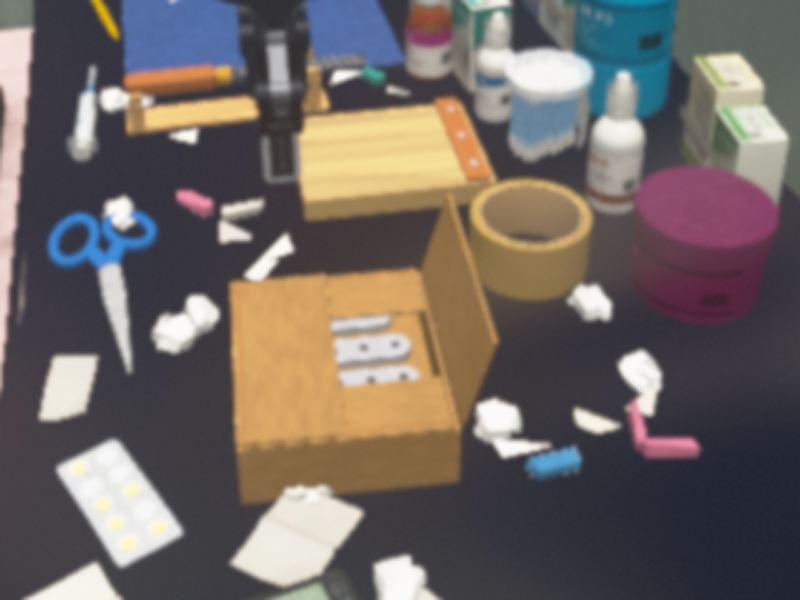

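```bash
python3 -m creep '[[[0,0,-3.1,0,0,0,0],[0,0,-3.1,0,0,0,0],[0,0,-3.1,0,0,0,0],[0,0,-3.1,0,0,0,0],[0,0,-3.2,0,0,0,0],[0,0,0,0,0,0,0],[3,0,0,0,0,0,0],[3,0,0,0,0,0,0],[3,0,0,0,0,0,0],[1.5,0,0,0,0,0,0],[0,0,0,0,0,0,0],[0,0,0,0,0,0,0]]]'; python3 - <<'E'
from h import *
st();go(527+128,-272-9.4,85,-4.2)
q=snap('side');a=q['img'][200:440,180:500,::-1];cv2.imwrite('pics/s40c.png',cv2.resize(a,(800,600),interpolation=cv2.INTER_CUBIC))
E
```

```text
t: 80.6
position: [653.8, -281.1, 81.4]
tool_rot: [0.707, -0.026, -0.707, -0.026]
contact_force: [0.3, -0.0, 0.5]
gripper_width: -0.001
t 80.6 pos [ 653.8 -281.1   81.4] rot [[0.0, -0.074, -0.997], [-0.0, -0.997, 0.074], [-1.0, 0.0, -0.0]] F [ 0.3 -0.   0.5] g -0.0010481735030762804
turn [-0.001 -0.    -0.   ] then shift cm [-0.36  0.02 -0.12] | from [ 653.8 -281.1   81.4] F [ 0.3 -0.   0.5] g -0.01 t 80.6
```

View pics/s40c.png

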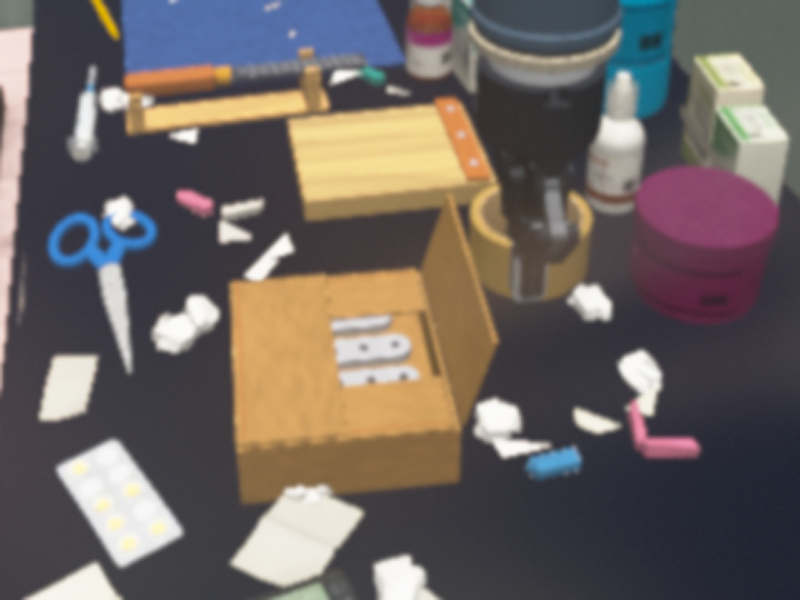

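```bash
python3 -m creep '[[[-0.2,0,0.9,0,0,0,0],[0,0,0.9,0,0,0,0],[0,0,0.9,0,0,0,0],[0,0,0.9,0,0,0,0],[0,0,0.9,0,0,0,0],[0,0,0.9,0,0,0,0],[0,0,0.9,0,0,0,0],[0,0,0.9,0,0,0,0],[0,0,0.9,0,0,0,0],[0,0,0,0,0,0,0]]]'; python3 -m creep '[[[0.4,0,0.4,0,0,0,0],[0.4,0,0.4,0,0,0,0],[0.5,0,0.4,0,0,0,0],[0.5,0,0.3,0,0,0,0],[0.4,0,0.2,0,0,0,0],[0.4,0,0,0,0,0,0],[0,0,0,0,0,0,0]]]';  python3 - <<'E'
from h import *
st()
q=snap('side');a=q['img'][200:440,180:500,::-1];cv2.imwrite('pics/s41c.png',cv2.resize(a,(800,600),interpolation=cv2.INTER_CUBIC))
E
```

```text
t: 81.65
position: [571.2, -275.1, 83.0]
tool_rot: [-0.706, 0.026, 0.707, 0.026]
contact_force: [0.5, -0.3, -1.0]
gripper_width: 0.004
t: 82.35
position: [555.5, -273.5, 56.2]
tool_rot: [-0.706, 0.026, 0.707, 0.026]
contact_force: [-0.7, 0.1, 0.8]
gripper_width: -0.001
t 82.35 pos [ 555.5 -273.5   56.2] rot [[-0.001, -0.074, -0.997], [0.0, -0.997, 0.074], [-1.0, -0.0, 0.001]] F [-0.7  0.1  0.8] g -0.0010034382690520109
```

View pics/s41c.png

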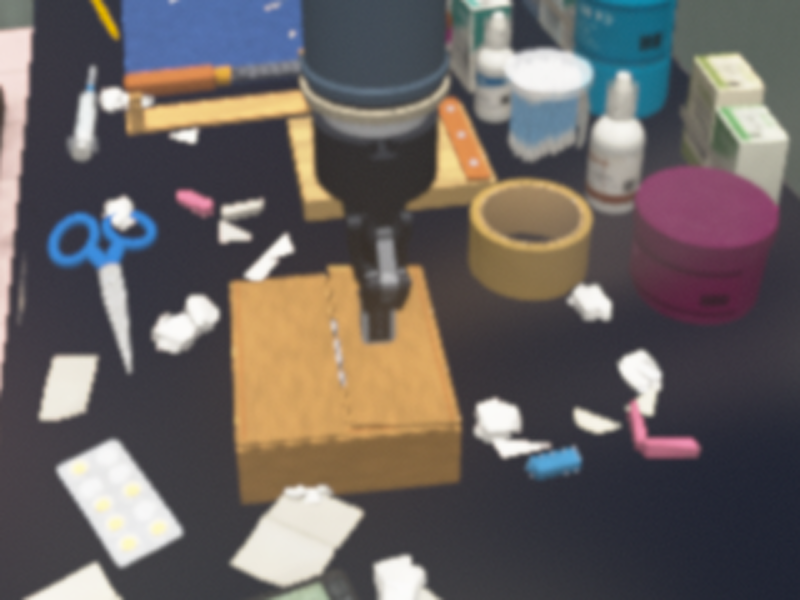

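```bash
python3 -m creep '[[[0.2,0,0.2,0,0,0,0],[0.2,0,0,0,0,0,0],[0.1,0,0,0,0,0,0],[0,0,0,0,0,0,0],[0,0,0,0,0,0,0]]]'; python3 -m creep '[[[0.1,0,0,0,0,0,0],[0,0,0,0,0,0,0],[0,0,0,0,0,0,0]]]'; python3 -m creep '[[[-0.5,0,0,0,0,0,0],[-3,0,0,0,0,0,0],[-4,0,0,0,0,0,0],[-4,0,0,0,0,0,0],[-3,0,0,0,0,0,0],[0,3,0,0,0,0,0],[0,3,0,0,0,0,0],[0,3,0,0,0,0,0],[0,3,0,0,0,0,0],[0,3,0,0,0,0,0],[0,3,0,0,0,0,0],[0,0,0,0,0,0,0]]]'; python3 - <<'E'
from h import *
st()
q=snap('side','s42');a=q['img'][150:390,180:500,::-1];cv2.imwrite('pics/s42c.png',cv2.resize(a,(800,600),interpolation=cv2.INTER_CUBIC))
q=snap('top','t42')
for d in imaging.masks_of(q,'bar_a')[:3]: print(round(d['score'],2),np.round(np.array(d['box'])*[640,480,640,480],1))
for d in imaging.masks_of(q,'file')[:1]: print(rect(q,d['pixels'],46))
E
```

```text
t: 82.9
position: [554.0, -273.5, 52.0]
tool_rot: [0.707, -0.026, -0.707, -0.026]
contact_force: [-0.4, 0.7, -0.3]
gripper_width: 0.002
t: 83.2
position: [554.1, -273.6, 51.2]
tool_rot: [0.707, -0.026, -0.707, -0.026]
contact_force: [-0.2, 0.0, 2.7]
gripper_width: -0.004
t: 84.4
position: [538.0, -458.4, 195.6]
tool_rot: [-0.706, 0.029, 0.707, 0.027]
contact_force: [0.1, -0.2, -0.8]
gripper_width: -0.002
t 84.4 pos [ 538.  -458.4  195.6] rot [[-0.002, -0.08, -0.997], [-0.003, -0.997, 0.08], [-1.0, 0.003, 0.001]] F [ 0.1 -0.2 -0.8] g -0.0024065724026530928
(array([512.8, 127.7]), array([224.4,  24.2]), 0.8, array([513.1, 126.8], dtype=float32), 912)
```

View pics/s42c.png

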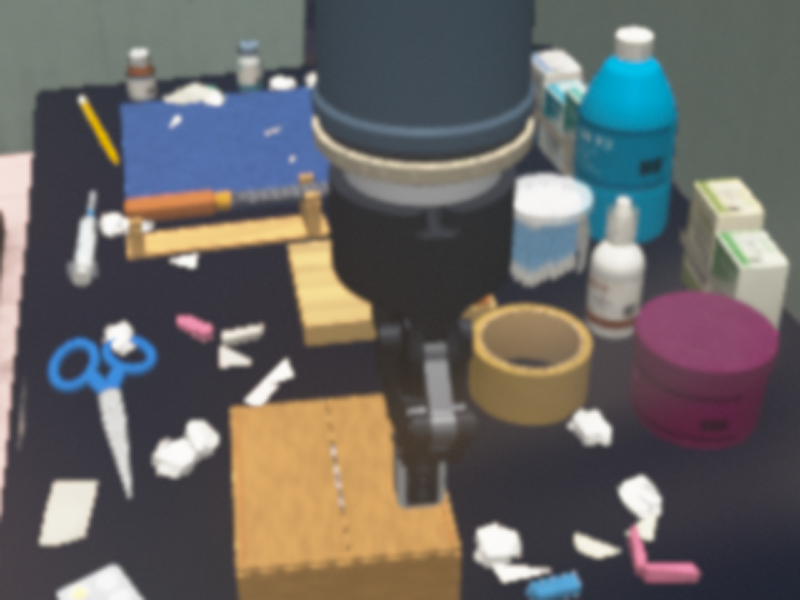

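View pics/t42.png

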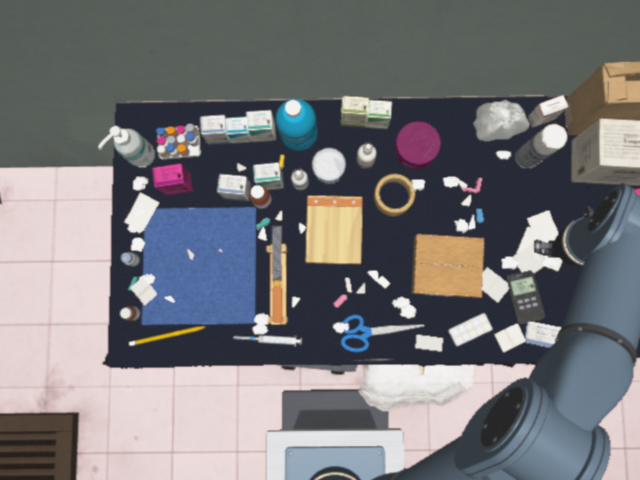

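```bash
python3 -m creep '[[[0,0,0,0,0,0,0],[0,0,0,0,0,0,0],[0,0,0,0,0,0,0]]]'; python3 -c "
from h import *
print(finish_job())"
```

```text
t: 84.9
position: [540.9, -452.4, 196.2]
tool_rot: [0.707, -0.026, -0.707, -0.026]
contact_force: [-0.5, 0.4, 0.4]
gripper_width: 0.001
the job is handed in; nothing more can be done
None
```

I finished the whole job and handed it in at about t = 85 s. No verdict came back, so what follows is only what my own checks showed.

**What I did**
- **Filing:** I laid the sawn bar burr up, pushed its nose against the fence until it touched, and let go. Then I made three forward strokes of about 59 mm, pressing with roughly 3 to 13 N and lifting about 40 mm for the two returns between strokes. Pictures after strokes 1 and 2 and after the file was put away showed the bar still on the fence.
- **Boxing:** The file went back on its rest. All three finished bars were present, and all four bars are lying flat in the carton.
- **Closing:** I folded the left and right end flaps first, then the near and far side flaps. Each was pressed until the tool met resistance (about 3 to 7 N).

**Last checks**
- The last pictures show all four flaps flat, no bars left outside the carton and both bystander bottles standing.
- The file is back in its saddles, within 1 mm of where it started. Its angle reads about 2 degrees different, which I put down to measuring error.
- One bar moved about 25 mm to the carton's left wall after I released it, either from the expected knock or from my release. It stayed inside and flat, well within limits.
- The camera read about 3 to 4 mm short in x at the board fence, so I set the bar by touch there.
- I did not measure the flap angles directly. I judged them from the press contact and the pictures.

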